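# Pack and cover the rusk keeper, then lift off the outer lid alone

### The arm

A 7-joint arm with a two-finger parallel gripper is mounted at the origin on the work surface. World frame = base frame: x ahead of the robot, y to its left, z up, the work surface at z = 0. Lengths are in m, angles in rad, forces in N, time in s.
With the tool pointing down it reaches from about 0.425 to 1.025 m from the base axis. Payload 9.4 kg.
Tool frame: the origin (TCP) lies on the centre line of the jaws, within the pads' length; the fingertips stand 8 mm ahead of it and the grasp point (between the pads) lies 11 mm behind it; x points along the fingers, y is the direction in which the jaws open and shut, and the axes are right-handed (so a half turn about x gives the same grasp; the last joint's range is limited). The gripper opens to 93 mm and grips with 3 to 60 N. Pads are 15 mm wide; open, the fingers measure 128 mm over their backs; the gripper's body (75 mm by 188 mm) begins 65 mm behind the grasp point.
Start: joints at [-1.208, 0.599, -0.003, 1.599, 0.002, 0.943, -0.08], TCP at [0.309, 0.656, 0.227] pointing down, gripper open.
Joint ranges: [-2.57, 2.57], [-0.35, 1.97], [-1.29, 1.29], [0.11, 2.56], [-1.05, 4.19], [0.11, 1.86], [-2.63, 2.63]. Speed limits (rad/s): [2.22, 2.22, 3.01, 3.01, 3.14, 3.14, 3.14].

### API

Orientations are given as a 3x3 rotation matrix whose columns are the frame's x, y, z axes.
In Python, from rig import * gives the robot as it stands.
- The arm moves only by the tool send_rows, never from a script. Its argument "steps" is a list of rows, each a list of 7 numbers: the shift along the tool's x, y, z in m, then the turn, a rotation vector about the tool's x, y, z in rad, then the opening, from -1 (shut) to 1 (fully open). In form: [[x, y, z, rx, ry, rz, jaw], ...]. A call has 1 to 8 rows; each row shifts and turns the pose as measured when the row begins, along the tool's axes as they then stand; what a row does not reach is not made up. A row lasts 1/8 s, in which the tool goes at most 62.5 mm and 10.7 degrees, less where a joint would pass 70% of its speed; a pose out of reach is approached as far as the arm can. A call is refused whole if a number of a shift passes 0.0625 or a number of a turn 0.188, either way. A call with a gripper value outside its range is refused whole. The fingers move at their own pace and stop on an object; "grip_force" is the grip in N (left out, the last holds). Time passes only in rows, so rows that do not move let the fingers close. It gives the time, the measured TCP pose, the force and the opening at its end, in the units of the state.
- get_obs(): the state, without advancing time (a new reading comes with each control period).
- snapshot(name): name is "scene" or "top"; returns a dict with "frame" (420x560x3 uint8, blue, green, red), "depth" (420x560 float32, m along the optical axis (not along the pixel's ray), 0 where there is no reading), "fx", "fy", "cx", "cy" (pixels), "dist" ([k1, k2, p1, p2, k3] as OpenCV has them; the pictures are not rectified), "world_from_camera" (4x4, takes a point from camera to world coordinates). Camera axes: x right, y down, z forward; pixel columns grow to the right and rows downward; lengths in m; the calibration is good to about 2 mm. A picture is of the moment at which its call begins.
- hand_in(): hands the job in, once; it reports no verdict.
The state is a dict: "time": time; "qpos": joint angles; "dq": joint speeds; "tau": joint torques, N m; "tool_pos": TCP position; "tool_rot": TCP orientation; "wrist_force": force on the tool from outside, world axes, zero at the start; "torque": the same for the moment, N m; "opening": opening from 0.0 (shut) to 1.0 (fully open).
Only numpy, scipy, OpenCV 4.12 (cv2) and the standard library are available. Lean on these libraries where they do the work, as an engineer would, in place of code of your own. Each camera call takes 0.05 s, during which the arm holds its last target.

### The job

Take the blue separator sheet off the spare tray of rusks and lay it squarely on the rusks in the keeper, stack the spare tray of rusks on it, then lift the two nested lids as a pair by the white inner lid's sides, which show in the thumb scoops, lower them gently over the stack until the inner lid sits flat on the base board, and let go. Then take the green outer lid by its wooden grip and lift it straight off alone, so that the rusks can air under the vented inner lid, which must stay seated; the lids come apart at no other time. Keep the rusks level, leave caddy, spoon, bowl and bib where they are, and finish still holding the outer lid level, well over 10 cm above where it sat, ready to hand over.

Things in the scene. Friction and masses are not known exactly. Their poses are not given: they have to be found in the camera images.
- keeper: Bamboo base of the rusk keeper, fixed: board 190 (x) x 86 (y) x 8 mm, origin at the centre of its underside, x along its length; plinth on it 146 x 46 mm, top at 12 mm; fixed on that the lower layer of five tan finger rusks in a cardboard liner, 136 x 36 mm, flat tops 27 mm above the origin. No walls. It and all loose things stand on the level grey tray, whose top is 8 mm above the work surface.
- sheet_c (a point): Centre of the stiff blue plastic separator sheet, 140 (x) x 40 (y) x 5 mm, 40 g. It lies at first loose on top of the spare rusk tray and overhangs its long sides by about 2 mm, so its long edges can be gripped across y. x along its length, z up; either way round is right. In place its underside is 27 mm above the keeper's origin.
- layer_c (a point): Centre (half-way up) of the spare rusk tray: cardboard liner 136 (x) x 36 (y) x 10 mm with five tan finger rusks, 16 mm high in all, flat tops, about 120 g, standing on the grey tray under the sheet. Gripped across y on the liner, at its middle. x along its length, z up; either way round is right. In place its underside is 32 mm above the keeper's origin.
- inner_lid_c (a point): Centre (half-way up) of the white vented inner lid, a hood open below: outside 161 (x) x 59 (y) x 47 mm, inside 156 x 54 x 44, about 110 g, standing on the grey tray under the outer lid. Its long walls are bare over the middle 60 mm of x (the scoops); gripped there across y it carries both lids. Seated, this point is 31.5 mm above the keeper's origin, the rim on the board round the plinth. Either way round.
- outer_lid_grip (a point): Centre of the outer lid's wooden bar grip, 60 (x) x 14 (y) x 13 mm, gripped across y; lid top 13.5 mm below it. Green steel hood 170 x 68 mm, about 160 g, loose over the inner lid (2.5 mm play); skirt edge 59.5 mm below this point. In the middle 60 mm of x the long skirts are cut away and the top is 52 mm wide (thumb scoops). Nested, this point is 40 mm above the inner lid's centre.
- caddy: Bystander: bamboo spoon caddy, 80 x 80 x 90 mm box with two orange spoons standing in it up to about 150 mm; origin at the centre of its underside.
- bowl: Bystander: steel suction bowl, 120 mm across, 55 mm high, with a grey suction foot and orange release tab; origin under its centre.
- spoon: Bystander: orange weaning spoon lying flat, 135 x 25 x 8 mm, origin under its middle, x towards its bowl.
- bib: Bystander: yellow hard silicone bib lying flat with its scoop pocket up, about 230 x 190 x 33 mm; origin at its underside, 32 mm behind the pocket's front wall, x away from the pocket.
Not all that is in view belongs to the job. Of the things shaped like the part that bears sheet_c, the blue one is meant.

How it is judged:
On the way, in this order (a step that is already met when the one before it is completed fails the run):
1. the separator sheet lies squarely on the lower rusks, let go (horizontal distance between sheet_c and keeper below 0.01 m and z of sheet_c in the frame of keeper between 0.0265 and 0.0325 m and angle between the x axis of sheet_c and the x axis of keeper, either way round below 0.12 rad and angle between sheet_c's own z axis and vertical below 0.06 rad and contact force between the fingers and sheet below 0.1 N), for 0.2 s.
2. the spare rusk tray lies squarely on the sheet, let go (horizontal distance between each of sheet_c, layer_c and keeper below 0.01 m and z of sheet_c in the frame of keeper between 0.0265 and 0.0325 m and angle between the x axis of each of sheet_c, layer_c and the x axis of keeper, either way round below 0.12 rad and angle between each of sheet_c, layer_c's own z axis and vertical below 0.06 rad and z of layer_c in the frame of keeper between 0.037 and 0.043 m and contact force between the fingers and layer below 0.1 N), for 0.2 s.
3. the inner lid is seated on the base board with the outer lid still nested on it, both let go (horizontal distance between each of sheet_c, layer_c and keeper below 0.01 m and z of sheet_c in the frame of keeper between 0.0265 and 0.0325 m and angle between the x axis of each of sheet_c, layer_c and the x axis of keeper, either way round below 0.12 rad and angle between each of sheet_c, layer_c's own z axis and vertical below 0.06 rad and z of layer_c in the frame of keeper between 0.037 and 0.043 m and horizontal distance between inner_lid_c and keeper below 0.008 m and z of inner_lid_c in the frame of keeper between 0.029 and 0.034 m and angle between the x axis of inner_lid_c and the x axis of keeper, either way round below 0.08 rad and angle between inner_lid_c's own z axis and vertical below 0.04 rad and z of outer_lid_grip in the frame of inner_lid_c below 0.044 m and contact force between the fingers and inner_lid below 0.1 N and contact force between the fingers and outer_lid below 0.1 N), for 0.1 s.
At the end, for the whole second after the job is handed in: Sheet, then spare tray, flat on the lower rusks, centred within 10 mm, 0.12 rad; inner lid untouched on the base board (2.5 mm, centred within 8 mm, 0.08 rad); outer lid gripped, tilt under 0.2 rad, at least 100 mm above where it sat, touching neither inner lid nor keeper (horizontal distance between each of sheet_c, layer_c and keeper below 0.01 m and z of sheet_c in the frame of keeper between 0.0265 and 0.0325 m and angle between the x axis of each of sheet_c, layer_c and the x axis of keeper, either way round below 0.12 rad and angle between each of sheet_c, layer_c's own z axis and vertical below 0.06 rad and z of layer_c in the frame of keeper between 0.037 and 0.043 m and horizontal distance between inner_lid_c and keeper below 0.008 m and z of inner_lid_c in the frame of keeper between 0.029 and 0.034 m and angle between the x axis of inner_lid_c and the x axis of keeper, either way round below 0.08 rad and angle between inner_lid_c's own z axis and vertical below 0.04 rad and z of outer_lid_grip in the frame of keeper above 0.1715 m and angle between outer_lid_grip's own z axis and vertical below 0.2 rad and contact force between the fingers and outer_lid above 1 N and contact force between each of the fingers, outer_lid and inner_lid below 0.1 N and contact force between outer_lid and keeper below 0.1 N); the arm keeps its last pose, push and grip.
It fails at once if the lids come apart while the inner lid is not seated on the keeper, or the inner lid is dragged up with the outer lid (z of outer_lid_grip in the frame of inner_lid_c above 0.05 m and (horizontal distance between inner_lid_c and keeper above 0.012 m or z of inner_lid_c in the frame of keeper above 0.0365 m)).
It fails at once if the spare rusks are tipped (angle between layer_c's own z axis and vertical above 0.45 rad).
It fails at once if the lids are dropped or pressed hard on the keeper (contact force between inner_lid and keeper above 40 N).
It fails at once if caddy, bowl, spoon or bib is disturbed (moved over 30 mm) (distance of any of caddy, bowl, spoon, bib from where it was at the start of the episode above 0.03 m).
It also fails if it takes over 72 s, if anything falls off the work surface, if the arm or the gripper's body presses on something with over 40 N, if the wrist force passes 120 N, or if a joint passes its speed limit or range.

## Working session

There is one attempt and no reset: what is moved stays moved. The work goes in short steps, Python scripts to look and compute and a tool call to move; the robot and the scene stay as the last step left them, time stands still between calls to the robot, and variables do not carry over. Pictures are saved under pics/ and viewed, and the job is handed in when it is done.

Besides the shell and the picture viewer there is one more tool, called after "Request:" in YAML: its name, and indented under it one key for each argument. send_rows: Moves the arm, as the interface text tells. Its arguments: {"type":"object","properties":{"steps":{"type":"array","items":{"type":"array","items":{"type":"number"}}},"grip_force":{"type":"number"}},"required":["steps"]}

```bash
ls; mkdir -p pics
python3 - <<'E'
from rig import *
import cv2
import numpy as np
for n in ("scene","top"):
    s=snapshot(n); cv2.imwrite(f"pics/{n}0.png",s["frame"]); np.savez(f"{n}0.npz",**{k:np.array(v) for k,v in s.items()})
    print(n,s["fx"],s["fy"],s["cx"],s["cy"],s["dist"]);print(np.round(s["world_from_camera"],4))
o=get_obs()
for k,v in o.items(): print(k,np.round(v,4))
E
```

```text
pics
scene 446.5541841635068 446.5541841635068 278.8878896590257 208.82765941440167 [0.01901196 0.         0.         0.         0.        ]
[[ 0.4997  0.5353 -0.681   1.3824]
 [ 0.8662 -0.3045  0.3962 -0.6608]
 [ 0.0047 -0.7879 -0.6158  0.8501]
 [ 0.      0.      0.      1.    ]]
top 398.953024260594 398.953024260594 282.7960264853226 218.24438717080048 [-0.01136028  0.          0.          0.          0.        ]
[[ 0.0161 -0.9784  0.2062  0.2369]
 [-0.9999 -0.0153  0.0055 -0.1406]
 [-0.0022 -0.2063 -0.9785  1.3714]
 [ 0.      0.      0.      1.    ]]
time 0.1
qpos [-1.2077  0.6    -0.0025  1.6001  0.0018  0.9429 -0.0798]
dq [ 0.0008 -0.0012 -0.0015 -0.0027  0.001  -0.0004 -0.0013]
tau [ 4.50000e-03 -7.66558e+01  1.50190e+00 -2.52934e+01 -5.23000e-02
  1.37000e-02  0.00000e+00]
tool_pos [0.3085 0.6556 0.2259]
tool_rot [[-5.000e-04  4.257e-01  9.049e-01]
 [-1.300e-03  9.049e-01 -4.257e-01]
 [-1.000e+00 -1.400e-03  1.000e-04]]
wrist_force [-0.5509  0.4995 -0.1399]
torque [-0.013   0.0111  0.0172]
opening 0.9995
```

View pics/scene0.png

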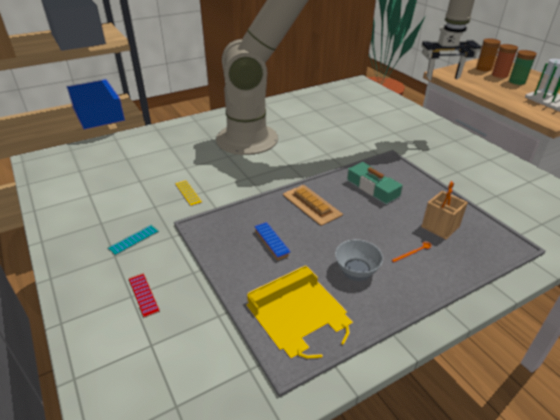

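View pics/top0.png

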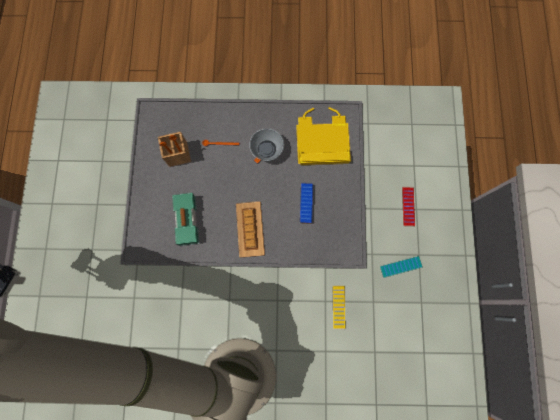

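Top view: the blue sheet is at (307,203). Similarly shaped pieces are red (408,206), teal (401,267) and yellow (338,306), all off the grey tray. The keeper is at (250,229), the green lid at (185,219), the caddy at (173,147), the bowl at (267,146), the spoon at (221,143) and the bib at (323,142). I choose the blue one and check it in close crops.

```bash
cat > h.py <<'E'
import numpy as np, cv2
def load(n):
    d=np.load(n); return {k:d[k] for k in d.files}
def cam(s): 
    K=np.array([[s["fx"],0,s["cx"]],[0,s["fy"],s["cy"]],[0,0,1]],float); return K,np.array(s["dist"],float),np.array(s["world_from_camera"])
def ray(s,uv):
    K,D,T=cam(s); p=cv2.undistortPoints(np.array(uv,float).reshape(-1,1,2),K,D).reshape(-1,2)
    d=np.c_[p,np.ones(len(p))]@T[:3,:3].T; return T[:3,3],d
def onz(s,uv,z):
    o,d=ray(s,uv); return o+d*((z-o[2])/d[:,2])[:,None]
def proj(s,P):
    K,D,T=cam(s); W=np.linalg.inv(T); r,_=cv2.Rodrigues(W[:3,:3]); return cv2.projectPoints(np.array(P,float).reshape(-1,1,3),r,W[:3,3],K,D)[0].reshape(-1,2)
def tri(s1,u1,s2,u2):
    o1,d1=ray(s1,[u1]);o2,d2=ray(s2,[u2]);d1=d1[0];d2=d2[0]
    t=np.linalg.lstsq(np.c_[d1,-d2],o2-o1,rcond=None)[0]; a=o1+d1*t[0];b=o2+d2*t[1]; return (a+b)/2,np.linalg.norm(a-b)
def crop(s,u0,v0,w,h,k,name):
    cv2.imwrite(name,cv2.resize(s["frame"][v0:v0+h,u0:u0+w],None,fx=k,fy=k,interpolation=cv2.INTER_CUBIC))
def cloud(s):
    K,D,T=cam(s); d=s["depth"]; h,w=d.shape; vv,uu=np.mgrid[:h,:w]
    p=cv2.undistortPoints(np.c_[uu.ravel(),vv.ravel()].astype(float).reshape(-1,1,2),K,D).reshape(-1,2)
    c=np.c_[p,np.ones(len(p))]*d.reshape(-1,1); P=c@T[:3,:3].T+T[:3,3]; P[d.ravel()==0]=np.nan; return P.reshape(h,w,3)
E
python3 - <<'E'
from h import *
t=load("top0.npz");s=load("scene0.npz")
crop(t,160,170,170,100,4,"pics/t1.png")
crop(s,240,150,180,120,4,"pics/s1.png")
for n,i in(("top",t),("scene",s)):
    P=cloud(i)
    for q in ([(307,203),(250,229),(185,219),(200,190),(220,240)] if n=="top" else [(270,238),(313,201),(375,173),(230,240)]):
        print(n,q,np.round(P[q[1],q[0]],4))
E
```

```text
top (307, 203) [ 0.5759 -0.2162  0.0264]
top (250, 229) [ 0.4788 -0.0223  0.0385]
top (185, 219) [0.5053 0.1951 0.0616]
top (200, 190) [0.6225 0.1628 0.0069]
top (220, 240) [0.444  0.0827 0.0085]
scene (270, 238) [ 0.5777 -0.2203  0.0314]
scene (313, 201) [ 0.4984 -0.0269  0.0347]
scene (375, 173) [nan nan nan]
scene (230, 240) [ 0.5063 -0.3093  0.0079]
```

View pics/t1.png

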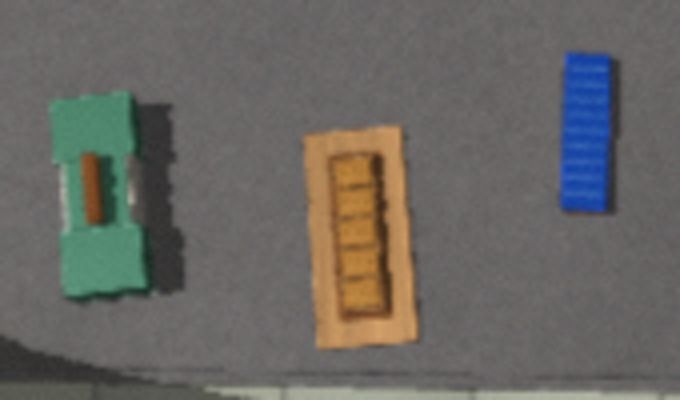

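View pics/s1.png

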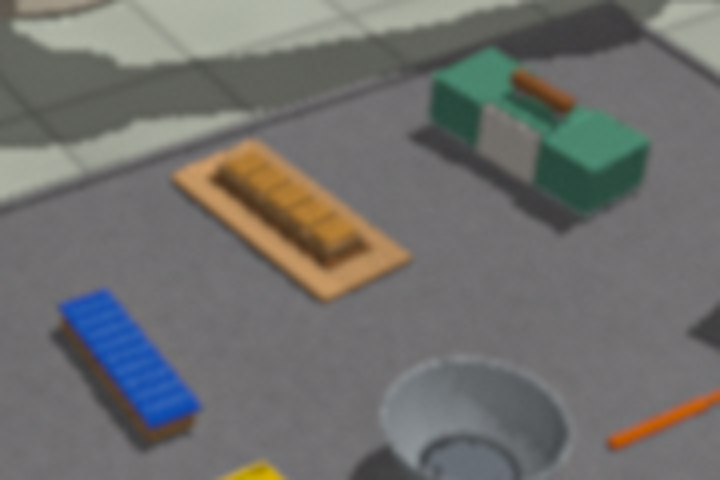

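Both crops show the blue ribbed sheet on a brown tray (top crop corners (567,55), (610,55), (605,212), (560,210)), the keeper with five rusks, and the green lids with white in the scoops. Next I measure from both views.

Run:
```python
from h import *
t=load("top0.npz");s=load("scene0.npz")
def comp(i,mask,seed):
    n,l=cv2.connectedComponents(mask.astype(np.uint8)); 
    return l==l[seed[1],seed[0]]
def hsv(i): return cv2.cvtColor(i["frame"],cv2.COLOR_BGR2HSV).astype(int)
def rect(i,m,z):
    up=8
    # sub-pixel: contour of enlarged mask
    c=max(cv2.findContours(cv2.resize(m.astype(np.uint8),None,fx=up,fy=up,interpolation=cv2.INTER_NEAREST),cv2.RETR_EXTERNAL,cv2.CHAIN_APPROX_NONE)[0],key=cv2.contourArea).reshape(-1,2)
    uv=(c+0.5)/up-0.5
    P=onz(i,uv,z)[:,:2]
    r=cv2.minAreaRect((P*1000).astype(np.float32)); b=cv2.boxPoints(r)
    # long edge direction
    e=[b[1]-b[0],b[2]-b[1]]; L=max(e,key=np.linalg.norm)
    a=np.degrees(np.arctan2(L[1],L[0])); a=(a+90)%180-90
    # moments alternative (area centroid)
    k=P.mean(0)
    h=cv2.moments((P*1e3).astype(np.float32)); cx=h['m10']/h['m00'];cy=h['m01']/h['m00']
    mu=.5*np.degrees(np.arctan2(2*h['mu11'],h['mu20']-h['mu02']))
    return np.round(r[0],1),np.round(sorted(r[1]),1),round(a,2),'mom',round(cx,1),round(cy,1),round(mu,2),'A',round(h['m00'])
for n,i,q in(("top",t,dict(b=(307,203),k=(240,229),g=(185,237))),("scene",s,dict(b=(270,238),k=(297,203),g=(360,185)))):
    H=hsv(i);h,S,V=H[...,0],H[...,1],H[...,2]
    print(n,[H[v,u] for u,v in q.values()])
    mb=comp(i,(h>105)&(h<130)&(S>140),q['b']); print(n,'sheet',rect(i,mb,.029))
    mk=comp(i,(h>5)&(h<30)&(S>80)&(V>60),q['k'])
    for z in(.016,): print(n,'keeper',rect(i,mk,z))
    mg=comp(i,(h>65)&(h<95)&(S>60),q['g']); print(n,'lid',rect(i,mg,.058))
    P=cloud(i)
    for nm,m in(('sheet',mb),('keeper',mk),('lid',mg)):
        z=P[...,2][m]; print('   z',nm,np.round(np.nanpercentile(z,[5,25,50,75,95]),4),m.sum())
```

```text
top [array([110, 201, 171]), array([ 15, 134, 179]), array([ 76, 102, 143])]
top sheet (array([ 577.5, -213.1]), array([ 43.6, 142.6]), np.float32(-1.64), 'mom', 577.9, -212.9, np.float64(-1.49), 'A', 5595)
top keeper (array([484.6, -19.2]), array([ 91.4, 194.4]), np.float32(6.07), 'mom', 484.5, -19.4, np.float64(6.2), 'A', 16683)
top lid (array([508.3, 196.5]), array([ 78.3, 179.1]), np.float32(8.25), 'mom', 508.2, 197.5, np.float64(8.83), 'A', 11402)
   z sheet [0.0118 0.0272 0.0294 0.0313 0.0344] 458
   z keeper [0.0112 0.0155 0.0185 0.0304 0.0374] 1386
   z lid [0.0368 0.0558 0.0582 0.0604 0.063 ] 893
scene [array([109, 200, 176]), array([ 15, 123, 193]), array([ 36,  12, 104])]
scene sheet (array([ 578.4, -216.3]), array([ 42.6, 144.3]), np.float32(-1.18), 'mom', 578.7, -216.4, np.float64(-1.54), 'A', 5320)
scene keeper (array([486.4, -24.5]), array([ 95. , 199.3]), np.float32(5.84), 'mom', 486.5, -24.3, np.float64(5.83), 'A', 17143)
scene lid (array([-254.5,  338.5]), array([3035.6, 3917.3]), np.float32(60.68), 'mom', -512.9, 441.0, np.float64(73.61), 'A', 7316772)
   z sheet [0.0273 0.0285 0.0295 0.0306 0.0321] 479
   z keeper [0.0128 0.0159 0.0186 0.0306 0.0365] 1112
   z lid [-0.7495 -0.0194  0.0008  0.0089  0.2006] 232566
```

```bash
cat > fit.py <<'E'
from h import *
from scipy.optimize import minimize
def comp(mask,seed):
    n,l=cv2.connectedComponents(mask.astype(np.uint8)); assert l[seed[1],seed[0]]>0,seed
    return l==l[seed[1],seed[0]]
def hsvm(i,lo,hi):
    return cv2.inRange(cv2.cvtColor(i["frame"],cv2.COLOR_BGR2HSV),lo,hi)>0
RNG=dict(sheet=((105,140,40),(130,255,255)),keeper=((5,80,60),(30,255,255)),lid=((65,50,20),(95,255,255)))
def box(L,W,z0,z1): return [(a*L/2,b*W/2,z) for a in(-1,1) for b in(-1,1) for z in(z0,z1)]
def fit(i,name,seed,boxes,p0,mask=None):
    m=comp(hsvm(i,*RNG[name]),seed) if mask is None else mask
    c=np.concatenate([x.reshape(-1,2) for x in cv2.findContours(m.astype(np.uint8),cv2.RETR_EXTERNAL,cv2.CHAIN_APPROX_NONE)[0]])
    hm=np.zeros(m.shape,np.uint8); cv2.fillConvexPoly(hm,cv2.convexHull(c),1)
    u0,v0=c.min(0)-8;u1,v1=c.max(0)+9; k=8
    # mask hull supersampled (pixel k-block), compare with soft edges
    A=cv2.resize(hm[v0:v1,u0:u1].astype(np.float32),None,fx=k,fy=k,interpolation=cv2.INTER_LINEAR)
    A=(A>.5).astype(np.float32)
    B=np.array([p for b in boxes for p in b])
    def cost(p):
        x,y,a=p[0]/1e3,p[1]/1e3,np.radians(p[2]); R=np.array([[np.cos(a),-np.sin(a)],[np.sin(a),np.cos(a)]])
        W=np.c_[B[:,:2]@R.T+[x,y],B[:,2]]; uv=(proj(i,W)-[u0,v0]+.5)*k-.5
        M=np.zeros(A.shape,np.float32); cv2.fillConvexPoly(M,cv2.convexHull(np.round(uv*16).astype(np.int32)),1.,shift=4)
        return np.abs(A-M).sum()/A.sum()
    r=minimize(cost,p0,method="Nelder-Mead",options=dict(initial_simplex=np.array(p0)+np.array([[0,0,0],[8,0,0],[0,8,0],[0,0,4]]),xatol=.02,fatol=1e-5))
    return np.round(r.x,2),round(r.fun,3)
E
python3 - <<'E'
from fit import *
t=load("top0.npz");s=load("scene0.npz")
for n,i,q in(("top",t,dict(b=(307,203),k=(240,229),g=(185,237))),("scene",s,dict(b=(270,238),k=(297,203),g=(385,190)))):
    print(n,'sheet',fit(i,'sheet',q['b'],[box(.14,.04,.024,.029)],[578,-215,-1.5]))
    print(n,'keeper',fit(i,'keeper',q['k'],[box(.19,.086,.008,.016),box(.136,.036,.016,.035)],[484,-21,6]))
    print(n,'lid',fit(i,'lid',q['g'],[box(.17,.068,.012,.058)],[510,200,8]))
E
```

```text
top sheet (array([ 578.06, -212.78,   -1.74]), np.float64(0.072))
top keeper (array([485.27, -19.09,   5.51]), np.float64(0.057))
top lid (array([511.63, 201.75,   8.65]), np.float64(0.04))
scene sheet (array([ 576.63, -215.29,   -1.33]), np.float64(0.079))
scene keeper (array([482.62, -21.44,   6.11]), np.float64(0.029))
scene lid (array([507.48, 200.14,   7.24]), np.float64(0.031))
```

Fits agree within about 4 mm between views: top minus scene is roughly (+2.7, +2.1) mm for all three. I take the means:

| Item | x, y (mm) | Yaw (deg) | Height |
|---|---|---|---|
| Sheet | (577.3, -214.0) | -1.5 | top by depth 29.4 mm, text 29 |
| Keeper | (484, -20.3) | 5.8 | |
| Lids | (509.5, 201) | 8 | top by depth 58 mm, text 58 |

All are in reach.

```bash
cat > plan.py <<'E'
import sys,numpy as np
from scipy.spatial.transform import Rotation as Ro
from rig import *
def target_rot(yawdeg):
    a=np.radians(yawdeg); y=np.array([-np.sin(a),np.cos(a),0]); x=np.array([0,0,-1.]); return np.c_[x,y,np.cross(x,y)]
def plan(pos,yaw,n=None,step=.055,rstep=.15):
    o=get_obs(); p=np.array(o["tool_pos"]);R=np.array(o["tool_rot"]); T=target_rot(yaw)
    d=R.T@(np.array(pos)-p); r=Ro.from_matrix(R.T@T).as_rotvec()
    n=n or int(max(np.ceil(np.abs(d).max()/step),np.ceil(np.linalg.norm(r)/rstep),1))
    print("t",round(o["time"],2),"pos",np.round(p,4),"F",np.round(o["wrist_force"],1),"open",round(float(o["opening"]),3))
    print("total",np.round(d,4),np.round(r,4),"n",n)
    for k in range(n):
        Rk=R@Ro.from_rotvec(r*k/n).as_matrix(); print(list(np.round(Rk.T@(R@d)/n,4)),np.round(r/n,3))
if __name__=="__main__":
    a=list(map(float,sys.argv[1:])); plan(a[:3],a[3],int(a[4]) if len(a)>4 else None)
E
python3 plan.py .577 -.214 .13 -1.5
```

```text
t 0.1 pos [0.3085 0.6556 0.2259] F [-0.6  0.5 -0.1] open 1.0
total [ 0.0969 -0.6724  0.6131] [-4.136e-01 -2.000e-04  1.400e-03] n 13
[np.float64(0.0075), np.float64(-0.0517), np.float64(0.0472)] [-0.032 -0.     0.   ]
[np.float64(0.0074), np.float64(-0.0532), np.float64(0.0455)] [-0.032 -0.     0.   ]
[np.float64(0.0074), np.float64(-0.0546), np.float64(0.0438)] [-0.032 -0.     0.   ]
[np.float64(0.0074), np.float64(-0.056), np.float64(0.042)] [-0.032 -0.     0.   ]
[np.float64(0.0074), np.float64(-0.0573), np.float64(0.0402)] [-0.032 -0.     0.   ]
[np.float64(0.0074), np.float64(-0.0585), np.float64(0.0384)] [-0.032 -0.     0.   ]
[np.float64(0.0074), np.float64(-0.0597), np.float64(0.0365)] [-0.032 -0.     0.   ]
[np.float64(0.0074), np.float64(-0.0609), np.float64(0.0346)] [-0.032 -0.     0.   ]
[np.float64(0.0074), np.float64(-0.0619), np.float64(0.0326)] [-0.032 -0.     0.   ]
[np.float64(0.0074), np.float64(-0.0629), np.float64(0.0306)] [-0.032 -0.     0.   ]
[np.float64(0.0074), np.float64(-0.0639), np.float64(0.0286)] [-0.032 -0.     0.   ]
[np.float64(0.0074), np.float64(-0.0648), np.float64(0.0266)] [-0.032 -0.     0.   ]
[np.float64(0.0074), np.float64(-0.0656), np.float64(0.0245)] [-0.032 -0.     0.   ]
```

Request:
send_rows:
  steps:
    - [0,-0.042,0.038,-0.026,0,0,1]
    - [0,-0.043,0.037,-0.026,0,0,1]
    - [0,-0.044,0.036,-0.026,0,0,1]
    - [0,-0.045,0.035,-0.026,0,0,1]
    - [0,-0.046,0.034,-0.026,0,0,1]
    - [0,-0.047,0.032,-0.026,0,0,1]
    - [0,-0.048,0.031,-0.026,0,0,1]
    - [0,-0.049,0.029,-0.026,0,0,1]

```text
time: 1.1
tool_pos: [0.4428, 0.2108, 0.2231]
tool_rot: [[-0.003, 0.216, 0.976], [-0.003, 0.976, -0.216], [-1.0, -0.003, -0.002]]
wrist_force: [0.9, 0.4, 0.2]
opening: 1.001
```

```bash
python3 plan.py .577 -.214 .13 -1.5
```

```text
t 1.1 pos [0.4428 0.2108 0.2231] F [0.9 0.4 0.2] open 1.001
total [ 0.094  -0.3855  0.2229] [-0.1912 -0.0022  0.0033] n 8
[np.float64(0.0118), np.float64(-0.0482), np.float64(0.0279)] [-0.024 -0.     0.   ]
[np.float64(0.0117), np.float64(-0.0488), np.float64(0.0267)] [-0.024 -0.     0.   ]
[np.float64(0.0117), np.float64(-0.0495), np.float64(0.0255)] [-0.024 -0.     0.   ]
[np.float64(0.0117), np.float64(-0.0501), np.float64(0.0243)] [-0.024 -0.     0.   ]
[np.float64(0.0117), np.float64(-0.0507), np.float64(0.0231)] [-0.024 -0.     0.   ]
[np.float64(0.0117), np.float64(-0.0512), np.float64(0.0219)] [-0.024 -0.     0.   ]
[np.float64(0.0117), np.float64(-0.0517), np.float64(0.0207)] [-0.024 -0.     0.   ]
[np.float64(0.0117), np.float64(-0.0522), np.float64(0.0194)] [-0.024 -0.     0.   ]
```

Request:
send_rows:
  steps:
    - [0.006,-0.048,0.028,-0.024,0,0,1]
    - [0.009,-0.049,0.027,-0.024,0,0,1]
    - [0.012,-0.05,0.026,-0.024,0,0,1]
    - [0.012,-0.05,0.024,-0.024,0,0,1]
    - [0.012,-0.051,0.023,-0.024,0,0,1]
    - [0.013,-0.051,0.022,-0.024,0,0,1]
    - [0.015,-0.052,0.021,-0.024,0,0,1]
    - [0.015,-0.035,0.019,-0.024,0,0,1]

```text
time: 2.1
tool_pos: [0.5826, -0.2128, 0.1274]
tool_rot: [[-0.0, 0.02, 1.0], [-0.002, 1.0, -0.02], [-1.0, -0.002, -0.0]]
wrist_force: [0.1, 0.7, 0.0]
opening: 0.997
```

```bash
python3 plan.py .577 -.214 .10 -1.5 3
python3 - <<'E'
from rig import *
from h import *
for n in("top","scene"):
    s=snapshot(n);np.savez(n+"1.npz",**{k:np.array(v) for k,v in s.items()}); crop(s,*((240,140,140,110,5) if n=="top" else (200,170,150,120,5)),f"pics/{n}1.png")
E
```

```text
t 2.1 pos [ 0.5826 -0.2128  0.1274] F [0.1 0.7 0. ] open 0.997
total [ 0.0275 -0.0012 -0.0056] [ 0.0063 -0.0004  0.0022] n 3
[np.float64(0.0092), np.float64(-0.0004), np.float64(-0.0019)] [ 0.002 -0.     0.001]
[np.float64(0.0091), np.float64(-0.0004), np.float64(-0.0019)] [ 0.002 -0.     0.001]
[np.float64(0.0091), np.float64(-0.0004), np.float64(-0.0019)] [ 0.002 -0.     0.001]
```

View pics/scene1.png

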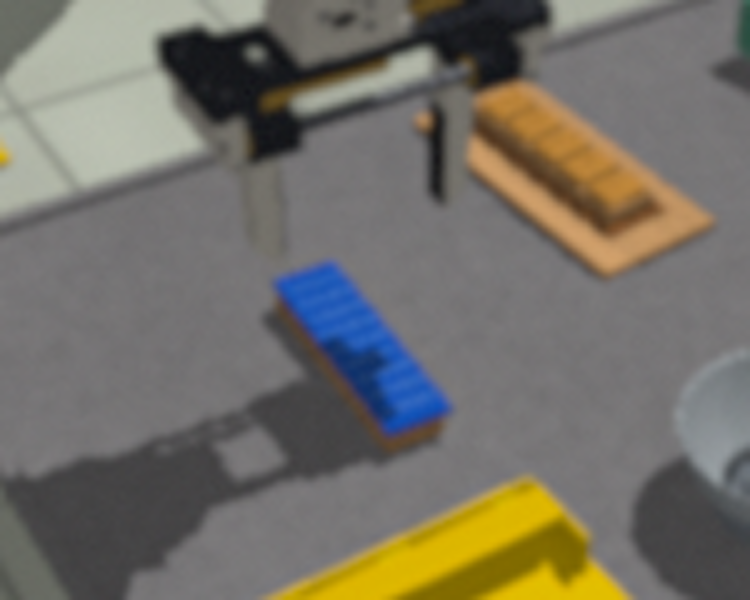

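The blue sheet on the tray sits straight below the open jaws, with fingertip bottoms at crop (265,255) and (442,200). Checking the calibration against the known fingertip positions.

Run:
```python
from h import *
s=load("scene1.npz");t=load("top1.npz")
for y in(-.2128-.0465-.009,-.2128+.0465+.009): print(((proj(s,[[.5826,y,.1194]])-[200,170]+.5)*5), proj(t,[[.5826,y,.1194]]))
```

```text
[[274.42547244 251.14372289]] [[324.68982094 194.25188522]]
[[458.72574147 185.9301591 ]] [[290.51872688 193.73695561]]
```

Request:
send_rows:
  steps:
    - [0.025,0,-0.005,0.006,0,0,1]
    - [0.03,0,0,0,0,0,1]
    - [0.025,0,0,0,0,0,1]
    - [0.018,0,0,0,0,0,0.6]
    - [0.006,0,0,0,0,0,0.6]
  grip_force: 8

```text
time: 2.82
tool_pos: [0.5772, -0.212, 0.0197]
tool_rot: [[-0.001, 0.03, 1.0], [-0.001, 1.0, -0.03], [-1.0, -0.001, -0.001]]
wrist_force: [0.2, 0.7, 1.4]
opening: 0.837
```

```bash
python3 plan.py .577 -.213 .0245 -1.5 1
```

```text
t 2.83 pos [ 0.5772 -0.212   0.0197] F [0.2 0.7 1.4] open 0.837
total [-0.0048 -0.001  -0.0001] [-0.0035 -0.0013  0.0014] n 1
[np.float64(-0.0048), np.float64(-0.001), np.float64(-0.0001)] [-0.003 -0.001  0.001]
```

Request:
send_rows:
  steps:
    - [-0.005,-0.001,0,0,0,0,0.2]
    - [0,0,0,0,0,0,-0.1]
    - [0,0,0,0,0,0,-1]
    - [0,0,0,0,0,0,-1]
    - [0,0,0,0,0,0,-1]
    - [0,0,0,0,0,0,-1]

```text
time: 3.58
tool_pos: [0.5784, -0.2133, 0.0276]
tool_rot: [[0.002, 0.03, 1.0], [-0.002, 1.0, -0.03], [-1.0, -0.002, 0.002]]
wrist_force: [0.6, 0.3, -1.7]
opening: 0.43
```

```bash
python3 plan.py .577 -.213 .0245 -1.5 1
```

```text
t 3.58 pos [ 0.5784 -0.2133  0.0276] F [ 0.6  0.3 -1.7] open 0.43
total [ 0.0031  0.0002 -0.0014] [-0.0037  0.002   0.0023] n 1
[np.float64(0.0031), np.float64(0.0002), np.float64(-0.0014)] [-0.004  0.002  0.002]
```

The sheet is gripped (opening 0.43 × 93 = 40 mm). I lift and look.

Request:
send_rows:
  steps:
    - [-0.01,0,0,0,0,0,-1]
    - [-0.02,0,0,0,0,0,-1]
    - [-0.03,0,0,0,0,0,-1]
    - [0,0,0,0,0,0,-1]

```text
time: 4.08
tool_pos: [0.5781, -0.2131, 0.0905]
tool_rot: [[0.001, 0.03, 1.0], [-0.002, 1.0, -0.03], [-1.0, -0.002, 0.001]]
wrist_force: [-0.3, -0.4, -0.0]
opening: 0.429
```

```bash
cat > snap.py <<'E'
import sys
from rig import *
from h import *
def take(tag,ct=None,cs=None):
    o=get_obs()
    r={}
    for n,c in(("top",ct),("scene",cs)):
        s=snapshot(n);r[n]={k:np.array(v) for k,v in s.items()};np.savez(n+tag+".npz",**r[n])
        if c: crop(s,*c,f"pics/{n}{tag}.png")
    return o,r["top"],r["scene"]
E
python3 - <<'E'
from snap import *
from fit import *
o,t,s=take("2",(230,150,140,110,5),(200,150,150,120,5))
p=o["tool_pos"];print(np.round(p,4),np.round(o["tool_rot"],3).tolist(),o["opening"])
z=p[2]-.001
for n,i in(("top",t),("scene",s)):
    print(n,proj(i,[p]))
E
```

```text
[ 0.5781 -0.2131  0.0905] [[0.001, 0.03, 1.0], [-0.002, 1.0, -0.03], [-1.0, -0.002, 0.001]] 0.42922217592388423
top [[307.16814331 197.60836536]]
scene [[272.28888642 220.67360698]]
```

View pics/scene2.png

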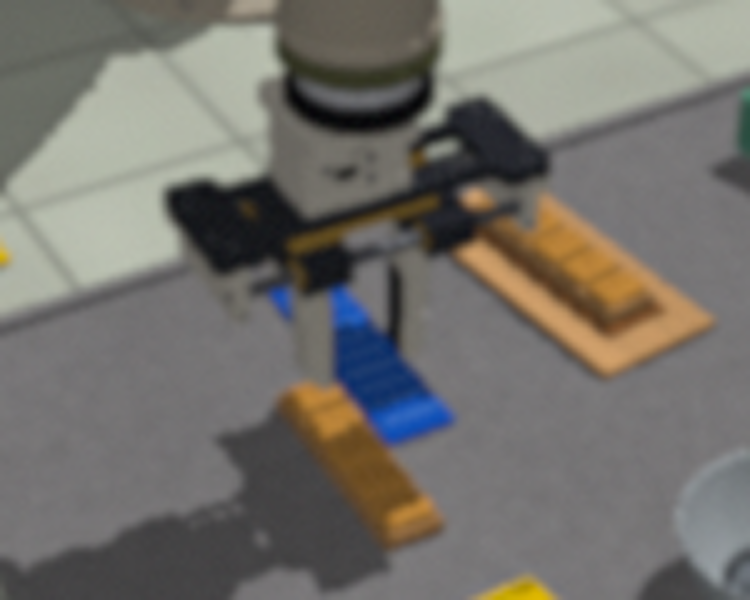

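View pics/top2.png

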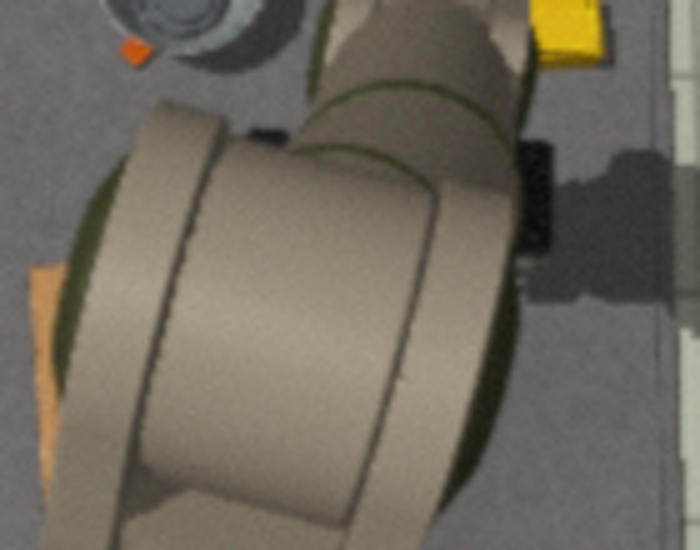

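The scene view shows the sheet level in the jaws, front corners at crop (455,418) and (390,443), with the spare rusks left behind. The arm hides the top view.

Run:
```python
from h import *
s=load("scene2.npz")
p=np.array([.5781,-.2131,.0905]); a=np.radians(-1.7)
R=np.array([[np.cos(a),-np.sin(a)],[np.sin(a),np.cos(a)]])
for z in(.0845,.0895,.0915):
  q=np.array([[.07,.02],[.07,-.02],[-.07,-.02],[-.07,.02]])@R.T+p[:2]
  print(z,((proj(s,np.c_[q,np.full(4,z)])-[200,150]+.5)*5).round(1).tolist())
i=s["frame"][185:245,255:300]; cv2.imwrite("pics/c2.png",cv2.resize(i,None,fx=12,fy=12,interpolation=cv2.INTER_NEAREST))
# spare tray rusks: orange mask fit
from fit import *
m=comp(hsvm(s,(5,60,40),(25,255,255)),(275,245)); 
print(fit(s,None,None,[box(.136,.036,.008,.018),box(.132,.032,.018,.024)],[577,-215,-1.5],mask=m))
```

```text
0.0845 [[460.8, 429.3], [392.7, 453.7], [273.4, 303.9], [337.7, 283.3]]
0.0895 [[461.1, 422.0], [392.8, 446.4], [273.1, 296.8], [337.6, 276.2]]
0.0915 [[461.2, 419.1], [392.8, 443.4], [273.0, 294.0], [337.5, 273.4]]
(array([ 575.88, -216.6 ,   -1.41]), np.float64(0.064))
```

View pics/c2.png

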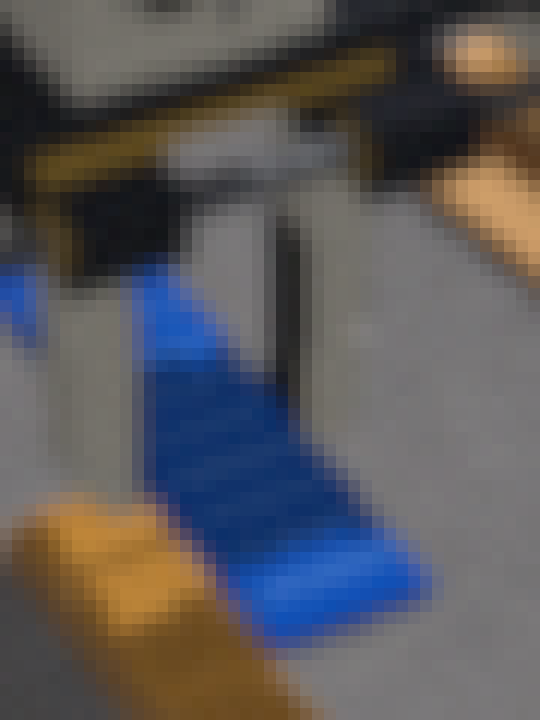

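Compared with the gripped sheet, the scene camera reads about (-1.1, -1.9) mm off. After correction both views agree: keeper (483.7, -19.4), lids (509.3, 201.8), spare tray (577, -214.5). I carry the sheet to the keeper.

```bash
python3 plan.py .4837 -.0194 .09 5.8 7
```

```text
t 4.17 pos [ 0.5769 -0.2126  0.0884] F [ 0.3 -0.  -1.3] open 0.425
total [-0.0017  0.1904 -0.0989] [-0.1308 -0.0017  0.0012] n 7
[np.float64(-0.0002), np.float64(0.0272), np.float64(-0.0141)] [-0.019 -0.     0.   ]
[np.float64(-0.0002), np.float64(0.0275), np.float64(-0.0136)] [-0.019 -0.     0.   ]
[np.float64(-0.0002), np.float64(0.0277), np.float64(-0.0131)] [-0.019 -0.     0.   ]
[np.float64(-0.0002), np.float64(0.0279), np.float64(-0.0126)] [-0.019 -0.     0.   ]
[np.float64(-0.0002), np.float64(0.0282), np.float64(-0.0121)] [-0.019 -0.     0.   ]
[np.float64(-0.0002), np.float64(0.0284), np.float64(-0.0115)] [-0.019 -0.     0.   ]
[np.float64(-0.0002), np.float64(0.0286), np.float64(-0.011)] [-0.019 -0.     0.   ]
```

Request:
send_rows:
  steps:
    - [-0.002,0.027,-0.014,-0.019,0,0,-1]
    - [0,0.028,-0.014,-0.019,0,0,-1]
    - [0,0.028,-0.013,-0.019,0,0,-1]
    - [0,0.028,-0.013,-0.019,0,0,-1]
    - [0,0.028,-0.012,-0.019,0,0,-1]
    - [0,0.028,-0.012,-0.019,0,0,-1]
    - [0,0.02,-0.01,-0.019,0,0,-1]
    - [0,0,0,0,0,0,-1]

```text
time: 5.18
tool_pos: [0.4772, -0.0227, 0.0841]
tool_rot: [[-0.013, -0.107, 0.994], [-0.001, 0.994, 0.107], [-1.0, 0.001, -0.013]]
wrist_force: [0.3, -0.6, -1.0]
opening: 0.429
```

```bash
python3 plan.py .4837 -.0194 .045 5.8 2
```

```text
t 5.17 pos [ 0.4772 -0.0227  0.0841] F [ 0.3 -0.6 -1. ] open 0.429
total [0.039  0.0025 0.0073] [ 0.0061 -0.0126 -0.0008] n 2
[np.float64(0.0195), np.float64(0.0013), np.float64(0.0037)] [ 0.003 -0.006 -0.   ]
[np.float64(0.0195), np.float64(0.0013), np.float64(0.0035)] [ 0.003 -0.006 -0.   ]
```

Request:
send_rows:
  steps:
    - [0,0.002,0.007,0.006,-0.012,0,-1]
    - [0.014,0,0,0,0,0,-1]
    - [0.014,0,0,0,0,0,-1]
    - [0,0,0,0,0,0,-1]

```text
time: 5.68
tool_pos: [0.4855, -0.0221, 0.0528]
tool_rot: [[-0.0, -0.097, 0.995], [-0.0, 0.995, 0.097], [-1.0, -0.0, -0.0]]
wrist_force: [-0.9, 0.2, -0.6]
opening: 0.431
```

```bash
python3 plan.py .4837 -.0194 .0395 5.8 2;python3 - <<'E'
from snap import *
take("3",None,(240,140,150,110,5))
s=load("scene3.npz")
E
```

```text
t 5.67 pos [ 0.4855 -0.0221  0.0528] F [-0.9  0.2 -0.6] open 0.431
total [ 0.0133  0.0028 -0.0015] [-0.004  -0.0002  0.    ] n 2
[np.float64(0.0067), np.float64(0.0014), np.float64(-0.0008)] [-0.002 -0.     0.   ]
[np.float64(0.0067), np.float64(0.0014), np.float64(-0.0008)] [-0.002 -0.     0.   ]
```

View pics/scene3.png

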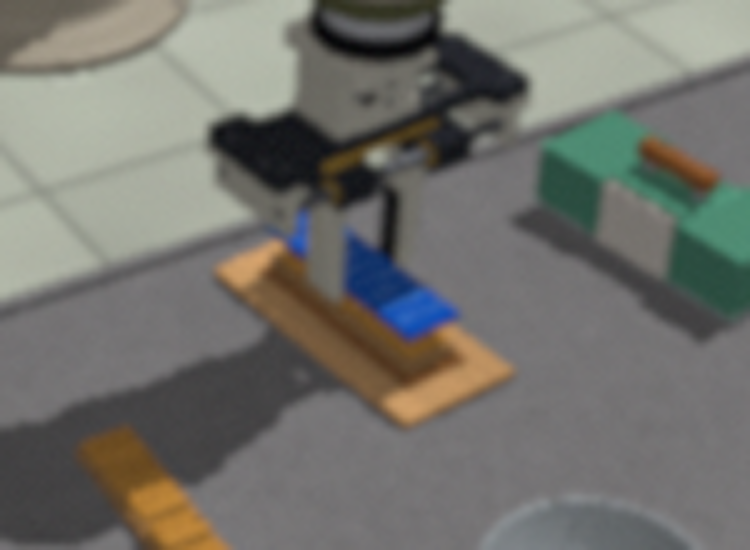

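The sheet is over the lower rusks (front corners (458,313), (405,338)) and parallel to the board. Lowering it.

Request:
send_rows:
  steps:
    - [0.003,0.003,-0.001,-0.004,0,0,-1]
    - [0.006,0,0,0,0,0,-1]
    - [0,0,0,0,0,0,-1]

```text
time: 6.15
tool_pos: [0.4847, -0.0189, 0.0447]
tool_rot: [[0.002, -0.101, 0.995], [0.0, 0.995, 0.101], [-1.0, -0.0, 0.002]]
wrist_force: [-0.3, 0.7, -0.2]
opening: 0.428
```

```bash
python3 plan.py .4837 -.0194 .0386 5.8 1
```

```text
t 6.15 pos [ 0.4847 -0.0189  0.0447] F [-0.3  0.7 -0.2] open 0.428
total [ 0.0061 -0.0004 -0.0011] [0.0003 0.002  0.0001] n 1
[np.float64(0.0061), np.float64(-0.0004), np.float64(-0.0011)] [0.    0.002 0.   ]
```

Request:
send_rows:
  steps:
    - [0.004,0,-0.001,0,0.002,0,-1]
    - [0.002,0,0,0,0,0,-1]

```text
time: 6.4
tool_pos: [0.4838, -0.019, 0.0386]
tool_rot: [[0.0, -0.101, 0.995], [-0.0, 0.995, 0.101], [-1.0, -0.0, 0.0]]
wrist_force: [-0.6, -0.5, 0.2]
opening: 0.426
```

Request:
send_rows:
  steps:
    - [0.002,0,0,0,0,0,-1]

```text
time: 6.52
tool_pos: [0.484, -0.019, 0.0369]
tool_rot: [[0.001, -0.101, 0.995], [-0.0, 0.995, 0.101], [-1.0, -0.0, 0.001]]
wrist_force: [-1.5, 1.1, 13.1]
opening: 0.428
```

Contact. I release it and rise.

Request:
send_rows:
  steps:
    - [-0.001,0,0,0,0,0,0.1]
    - [0,0,0,0,0,0,0.2]
    - [-0.002,0,0,0,0,0,0.4]
    - [-0.004,0,0,0,0,0,0.6]
    - [-0.03,0,0,0,0,0,0.8]
    - [-0.04,0,0,0,0,0,0.8]

```text
time: 7.28
tool_pos: [0.4826, -0.0189, 0.1139]
tool_rot: [[-0.004, -0.102, 0.995], [-0.0, 0.995, 0.102], [-1.0, 0.0, -0.004]]
wrist_force: [-0.1, -0.2, 0.1]
opening: 0.894
```

```bash
python3 plan.py .577 -.214 .10 -1.5 6;python3 - <<'E'
from snap import *
take("4",None,(240,130,150,110,5))
E
```

```text
t 7.28 pos [ 0.4826 -0.0189  0.1139] F [-0.1 -0.2  0.1] open 0.894
total [ 0.0135 -0.2037  0.0742] [ 0.1281 -0.0044  0.0003] n 6
[np.float64(0.0023), np.float64(-0.0339), np.float64(0.0124)] [ 0.021 -0.001  0.   ]
[np.float64(0.0023), np.float64(-0.0337), np.float64(0.0131)] [ 0.021 -0.001  0.   ]
[np.float64(0.0023), np.float64(-0.0334), np.float64(0.0138)] [ 0.021 -0.001  0.   ]
[np.float64(0.0023), np.float64(-0.0331), np.float64(0.0145)] [ 0.021 -0.001  0.   ]
[np.float64(0.0023), np.float64(-0.0328), np.float64(0.0152)] [ 0.021 -0.001  0.   ]
[np.float64(0.0023), np.float64(-0.0324), np.float64(0.0159)] [ 0.021 -0.001  0.   ]
```

View pics/scene4.png

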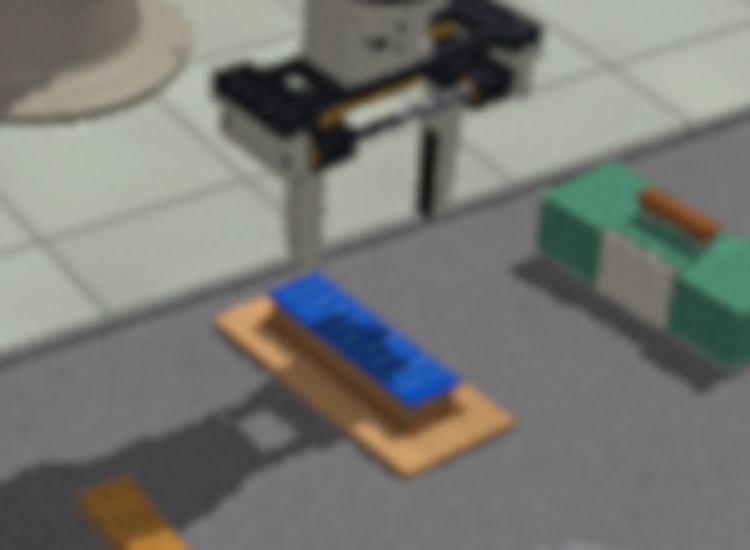

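The sheet lies square on the rusks (corners (315,272), (458,382), (405,403), (272,293)). I go to the spare tray and re-measure with the views clear.

Request:
send_rows:
  steps:
    - [0,-0.034,0.012,0.021,0,0,0.8]
    - [0,-0.034,0.013,0.021,0,0,0.8]
    - [0,-0.034,0.014,0.021,0,0,0.8]
    - [0,-0.033,0.014,0.021,0,0,0.8]
    - [0,-0.033,0.015,0.021,0,0,0.8]
    - [0,-0.025,0.014,0.021,0,0,0.8]

```text
time: 8.12
tool_pos: [0.5781, -0.2108, 0.1161]
tool_rot: [[0.003, 0.023, 1.0], [0.001, 1.0, -0.023], [-1.0, 0.001, 0.003]]
wrist_force: [-0.4, 0.2, 0.1]
opening: 0.902
```

```bash
python3 plan.py .577 -.2145 .05 -1.5 2;python3 - <<'E'
from snap import *
from fit import *
o,t,s=take("5",(200,150,140,110,5),(200,150,150,120,5))
for n,i,q in(("top",t,(250,225)),("scene",s,(310,198))):
    m=hsvm(i,*RNG['sheet']); print(n,m[q[1],q[0]])
    try:
        print(fit(i,'sheet',q,[box(.14,.04,.035,.040)],[484,-20,5.8]))
    except AssertionError as e: print(e)
m=comp(hsvm(s,(5,60,40),(25,255,255)),(275,245)); 
print(fit(s,None,None,[box(.136,.036,.008,.018),box(.132,.032,.018,.024)],[577,-215,-1.5],mask=m))
E
```

```text
t 8.12 pos [ 0.5781 -0.2108  0.1161] F [-0.4  0.2  0.1] open 0.902
total [ 0.066  -0.0038 -0.0012] [ 0.003   0.0029 -0.0013] n 2
[np.float64(0.033), np.float64(-0.0019), np.float64(-0.0006)] [ 0.001  0.001 -0.001]
[np.float64(0.033), np.float64(-0.0019), np.float64(-0.0006)] [ 0.001  0.001 -0.001]
top False
(250, 225)
scene True
(array([482.49, -20.52,   5.77]), np.float64(0.188))
(array([ 574.79, -215.94,   -1.9 ]), np.float64(0.055))
```

View pics/top5.png

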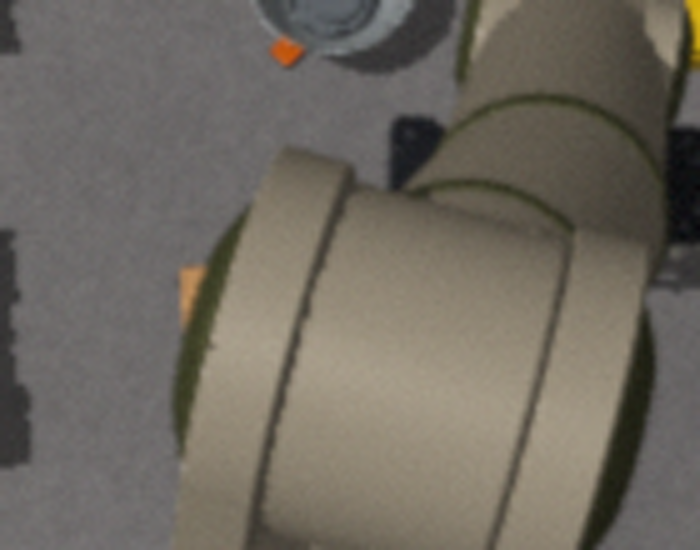

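View pics/scene5.png

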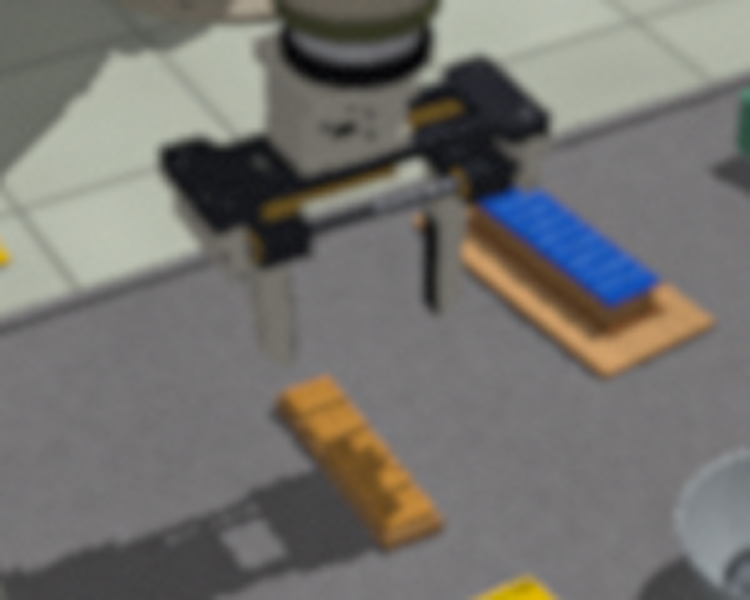

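Only the tray of tan rusks is below the jaws, corners (325,377), (440,520), (385,548), (280,395). Descending to the liner.

Request:
send_rows:
  steps:
    - [0.025,-0.003,-0.001,0.003,0,0,0.6]
    - [0.03,0,0,0,0,0,0.4]
    - [0.025,0,0,0,0,0,0.4]
    - [0.01,0,0,0,0,0,0.4]
  grip_force: 12

```text
time: 8.72
tool_pos: [0.5771, -0.2135, 0.0231]
tool_rot: [[0.004, 0.027, 1.0], [0.001, 1.0, -0.027], [-1.0, 0.001, 0.004]]
wrist_force: [0.0, -0.0, -0.3]
opening: 0.703
```

```bash
python3 plan.py .5765 -.2145 .020 -1.5 1
python3 - <<'E'
from fit import *
s=load("scene4.npz"); print(fit(s,'sheet',(310,198),[box(.14,.04,.035,.040)],[484,-20,5.8]))
E
```

```text
t 8.72 pos [ 0.5771 -0.2135  0.0231] F [ 0.  -0.  -0.3] open 0.703
total [ 0.0031 -0.001  -0.0005] [-0.0012  0.0041 -0.0012] n 1
[np.float64(0.0031), np.float64(-0.001), np.float64(-0.0005)] [-0.001  0.004 -0.001]
(array([482.31, -20.67,   5.86]), np.float64(0.106))
```

Request:
send_rows:
  steps:
    - [0.002,-0.001,0,0,0.004,0,0.2]
    - [0.001,0,0,0,0,0,0]
    - [0,0,0,0,0,0,-1]
    - [0.001,0,0,0,0,0,-1]
    - [0,0,0,0,0,0,-1]
    - [0,0,0,0,0,0,-1]

```text
time: 9.48
tool_pos: [0.5776, -0.214, 0.0213]
tool_rot: [[0.002, 0.027, 1.0], [0.001, 1.0, -0.027], [-1.0, 0.001, 0.002]]
wrist_force: [0.3, 0.1, -1.8]
opening: 0.382
```

Gripped at 35.5 mm (liner 36). I lift gently.

Request:
send_rows:
  steps:
    - [-0.006,0,0,0,0,0,-1]
    - [-0.015,0,0,0,0,0,-1]
    - [-0.025,0,0,0,0,0,-1]
    - [-0.025,0,0,0,0,0,-1]
    - [0,0,0,0,0,0,-1]

```text
time: 10.1
tool_pos: [0.5777, -0.2142, 0.0971]
tool_rot: [[0.003, 0.027, 1.0], [0.0, 1.0, -0.027], [-1.0, 0.001, 0.003]]
wrist_force: [0.2, -0.1, -1.9]
opening: 0.387
```

```bash
python3 plan.py .4837 -.0194 .1 5.8 8;python3 - <<'E'
from snap import *
o,t,s=take("6",None,(200,150,150,120,5))
p=np.array([.5776,-.214,o["tool_pos"][2]-.0213+.008]); a=np.radians(-1.6)
E
```

```text
t 10.1 pos [ 0.5777 -0.2142  0.0971] F [ 0.2 -0.1 -1.9] open 0.387
total [-0.003   0.1923 -0.0991] [-0.1279  0.0028 -0.0004] n 8
[np.float64(-0.0004), np.float64(0.024), np.float64(-0.0124)] [-0.016  0.    -0.   ]
[np.float64(-0.0004), np.float64(0.0242), np.float64(-0.012)] [-0.016  0.    -0.   ]
[np.float64(-0.0004), np.float64(0.0244), np.float64(-0.0116)] [-0.016  0.    -0.   ]
[np.float64(-0.0004), np.float64(0.0246), np.float64(-0.0112)] [-0.016  0.    -0.   ]
[np.float64(-0.0004), np.float64(0.0248), np.float64(-0.0108)] [-0.016  0.    -0.   ]
[np.float64(-0.0004), np.float64(0.0249), np.float64(-0.0104)] [-0.016  0.    -0.   ]
[np.float64(-0.0004), np.float64(0.0251), np.float64(-0.01)] [-0.016  0.    -0.   ]
[np.float64(-0.0004), np.float64(0.0253), np.float64(-0.0096)] [-0.016  0.    -0.   ]
```

View pics/scene6.png

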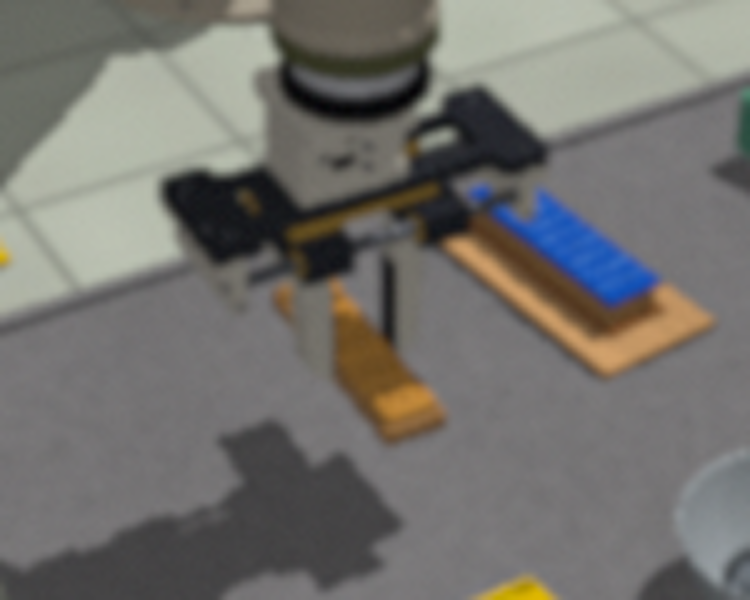

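Run:
```python
from h import *
s=load("scene6.npz"); a=np.radians(-1.6); R=np.array([[np.cos(a),-np.sin(a)],[np.sin(a),np.cos(a)]])
q=np.array([[.068,.018],[.068,-.018],[-.068,-.018]])@R.T+[.5777,-.2142]
for z in(.0838,.0938): print(((proj(s,np.c_[q,np.full(3,z)])-[200,150]+.5)*5).round(0).tolist())
cv2.imwrite("pics/c6.png",cv2.resize(s["frame"][200:245,250:295],None,fx=14,fy=14,interpolation=cv2.INTER_CUBIC))
```

```text
[[454.0, 429.0], [392.0, 451.0], [276.0, 306.0]]
[[454.0, 415.0], [392.0, 437.0], [275.0, 292.0]]
```

View pics/c6.png

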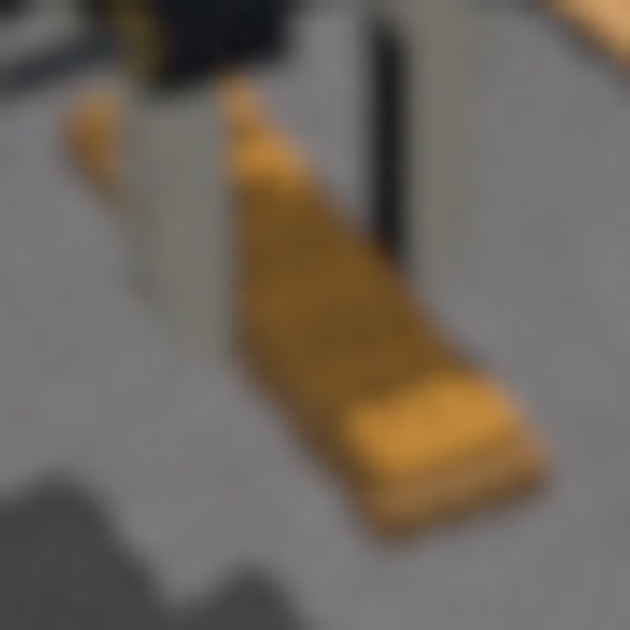

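The tray is held level to within a pixel or two (front bottom corners crop (391,444) and (445,421), predicted within 1.5 px). The tray centre sits about 1.5 mm toward -x of the jaw centre, so I allow for that.

Request:
send_rows:
  steps:
    - [-0.002,0.024,-0.012,-0.016,0,0,-1]
    - [0,0.024,-0.012,-0.016,0,0,-1]
    - [0,0.024,-0.012,-0.016,0,0,-1]
    - [0,0.024,-0.011,-0.016,0,0,-1]
    - [0,0.024,-0.011,-0.016,0,0,-1]
    - [0,0.024,-0.01,-0.016,0,0,-1]
    - [0,0.02,-0.007,-0.016,0,0,-1]
    - [0,0.012,-0.003,-0.01,0,0,-1]

```text
time: 11.2
tool_pos: [0.4876, -0.0351, 0.0906]
tool_rot: [[-0.011, -0.097, 0.995], [0.002, 0.995, 0.097], [-1.0, 0.003, -0.011]]
wrist_force: [0.4, -0.8, -2.4]
opening: 0.383
```

Request:
send_rows:
  steps:
    - [0,0,0,0,0,0,-1]

```text
time: 11.32
tool_pos: [0.4874, -0.0345, 0.0902]
tool_rot: [[-0.012, -0.099, 0.995], [0.002, 0.995, 0.099], [-1.0, 0.004, -0.012]]
wrist_force: [0.7, -0.6, -0.8]
opening: 0.388
```

```bash
python3 plan.py .4850 -.0193 .075 5.8 1
```

```text
t 11.32 pos [ 0.4874 -0.0345  0.0902] F [ 0.7 -0.6 -0.8] open 0.388
total [ 0.0153  0.0153 -0.0007] [-0.0023 -0.0117 -0.0035] n 1
[np.float64(0.0153), np.float64(0.0153), np.float64(-0.0007)] [-0.002 -0.012 -0.004]
```

Request:
send_rows:
  steps:
    - [0,0.008,-0.001,-0.002,-0.012,-0.003,-1]
    - [0.004,0.007,0,0,0,0,-1]
    - [0.008,0,0,0,0,0,-1]
    - [0.006,0,0,0,0,0,-1]
    - [0,0,0,0,0,0,-1]

```text
time: 11.95
tool_pos: [0.4856, -0.0206, 0.0704]
tool_rot: [[0.001, -0.098, 0.995], [-0.0, 0.995, 0.098], [-1.0, -0.0, 0.001]]
wrist_force: [-0.3, 0.1, -1.8]
opening: 0.383
```

```bash
python3 plan.py .4850 -.0193 .060 5.8 1;python3 - <<'E'
from snap import *
take("7",None,(240,130,150,110,5))
E
```

```text
t 11.95 pos [ 0.4856 -0.0206  0.0704] F [-0.3  0.1 -1.8] open 0.383
total [ 0.0104  0.0013 -0.0005] [-0.0032  0.0013  0.0005] n 1
[np.float64(0.0104), np.float64(0.0013), np.float64(-0.0005)] [-0.003  0.001  0.   ]
```

View pics/scene7.png

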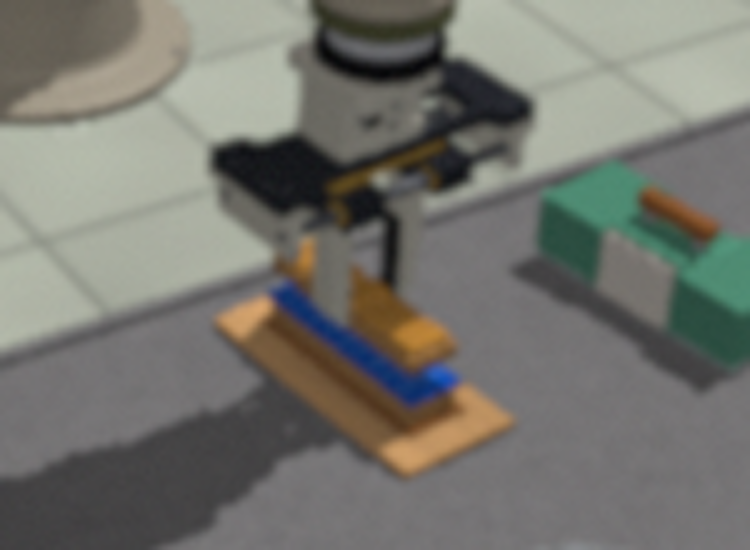

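The tray hangs level and square above the blue sheet (front corner (455,345) above sheet corner (458,382)). Lowering.

Request:
send_rows:
  steps:
    - [0.005,0.001,0,-0.003,0,0,-1]
    - [0.005,0,0,0,0,0,-1]
    - [0.003,0,0,0,0,0,-1]

```text
time: 12.42
tool_pos: [0.4861, -0.0198, 0.0575]
tool_rot: [[0.003, -0.1, 0.995], [-0.0, 0.995, 0.1], [-1.0, -0.001, 0.003]]
wrist_force: [-0.5, -0.4, -1.8]
opening: 0.383
```

Request:
send_rows:
  steps:
    - [0.001,0,0,0,0,0,-1]

```text
time: 12.55
tool_pos: [0.4859, -0.0198, 0.0562]
tool_rot: [[0.003, -0.101, 0.995], [-0.0, 0.995, 0.101], [-1.0, -0.001, 0.003]]
wrist_force: [0.3, 0.2, -1.8]
opening: 0.381
```

```bash
python3 plan.py .4850 -.0193 .0533 5.8 1
```

```text
t 12.55 pos [ 0.4859 -0.0198  0.0562] F [ 0.3  0.2 -1.8] open 0.381
total [ 0.0029  0.0006 -0.0009] [-0.0005  0.0026  0.0005] n 1
[np.float64(0.0029), np.float64(0.0006), np.float64(-0.0009)] [-0.     0.003  0.001]
```

Request:
send_rows:
  steps:
    - [0.002,0.001,-0.001,0,0.003,0,-1]

```text
time: 12.68
tool_pos: [0.4849, -0.0189, 0.0541]
tool_rot: [[-0.0, -0.1, 0.995], [-0.001, 0.995, 0.1], [-1.0, -0.001, -0.001]]
wrist_force: [-0.1, -0.3, -1.7]
opening: 0.383
```

Request:
send_rows:
  steps:
    - [0.001,0,0,0,0,0,-1]

```text
time: 12.8
tool_pos: [0.4848, -0.0188, 0.053]
tool_rot: [[-0.001, -0.101, 0.995], [-0.001, 0.995, 0.101], [-1.0, -0.001, -0.001]]
wrist_force: [-0.0, 0.1, -0.9]
opening: 0.382
```

Request:
send_rows:
  steps:
    - [0.001,0,0,0,0,0,-1]

```text
time: 12.92
tool_pos: [0.4848, -0.0188, 0.0525]
tool_rot: [[-0.0, -0.101, 0.995], [-0.001, 0.995, 0.101], [-1.0, -0.001, -0.0]]
wrist_force: [-2.9, -0.9, 17.6]
opening: 0.384
```

Contact. I release and rise straight up.

Request:
send_rows:
  steps:
    - [-0.001,0,0,0,0,0,0]
    - [0,0,0,0,0,0,0.1]
    - [-0.002,0,0,0,0,0,0.3]
    - [-0.006,0,0,0,0,0,0.4]
    - [-0.03,0,0,0,0,0,0.6]
    - [-0.04,0,0,0,0,0,0.6]
    - [-0.03,0,0,0,0,0,0.8]

```text
time: 13.8
tool_pos: [0.4838, -0.0187, 0.1639]
tool_rot: [[-0.004, -0.101, 0.995], [-0.001, 0.995, 0.101], [-1.0, -0.0, -0.004]]
wrist_force: [0.2, -0.2, 0.1]
opening: 0.863
```

```bash
python3 plan.py .5093 .2018 .15 8 6;python3 - <<'E'
from snap import *
take("8",None,(240,110,190,130,4))
E
```

```text
t 13.8 pos [ 0.4838 -0.0187  0.1639] F [ 0.2 -0.2  0.1] open 0.863
total [0.0136 0.2168 0.0476] [-0.0386 -0.0041  0.0004] n 6
[np.float64(0.0023), np.float64(0.0361), np.float64(0.0079)] [-0.006 -0.001  0.   ]
[np.float64(0.0023), np.float64(0.0361), np.float64(0.0082)] [-0.006 -0.001  0.   ]
[np.float64(0.0023), np.float64(0.036), np.float64(0.0084)] [-0.006 -0.001  0.   ]
[np.float64(0.0023), np.float64(0.036), np.float64(0.0086)] [-0.006 -0.001  0.   ]
[np.float64(0.0023), np.float64(0.0359), np.float64(0.0089)] [-0.006 -0.001  0.   ]
[np.float64(0.0023), np.float64(0.0359), np.float64(0.0091)] [-0.006 -0.001  0.   ]
```

View pics/scene8.png

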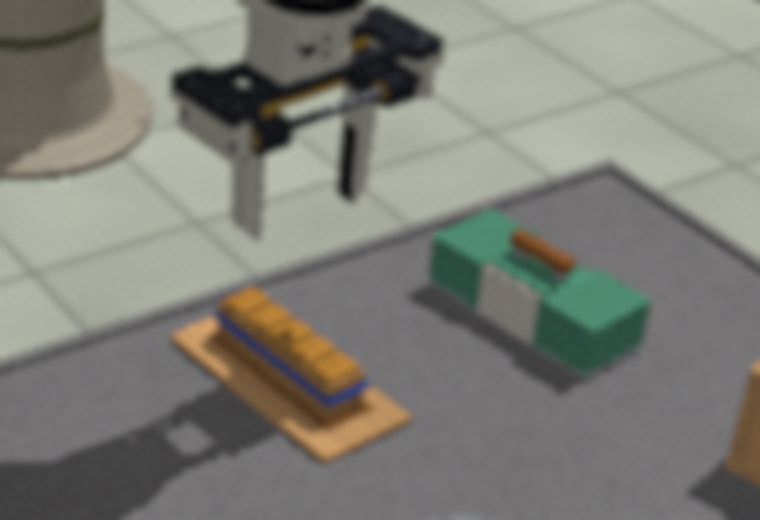

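The stack (tray on blue sheet on rusks) looks flat and square; the tray spans (255,288) to (330,392). Next, move over the lids and measure the stack and lids once more from both views.

Request:
send_rows:
  steps:
    - [0,0.036,0.008,-0.006,0,0,1]
    - [0,0.037,0.008,-0.006,0,0,1]
    - [0,0.037,0.008,-0.006,0,0,1]
    - [0,0.037,0.009,-0.006,0,0,1]
    - [0,0.037,0.009,-0.006,0,0,1]
    - [0,0.025,0.008,-0.006,0,0,1]
    - [0,0,0,0,0,0,1]

```text
time: 14.78
tool_pos: [0.5103, 0.1999, 0.1619]
tool_rot: [[-0.002, -0.135, 0.991], [-0.002, 0.991, 0.135], [-1.0, -0.002, -0.002]]
wrist_force: [-0.3, 0.4, 0.2]
opening: 1.002
```

```bash
python3 plan.py .5093 .2018 .12 8 1;python3 - <<'E'
from snap import *
from fit import *
o,t,s=take("9",(140,160,170,110,4),(240,110,190,130,4))
print('lid scene',fit(s,'lid',(385,190),[box(.17,.068,.012,.058)],[510,200,8]))
for n,i,q in(("top",t,(238,229)),("scene",s,(297,203))):
    try:
        m=comp(hsvm(i,*RNG['keeper'])|hsvm(i,(100,60,30),(135,255,255)),q)
        print(n,fit(i,None,None,[box(.19,.086,.008,.016),box(.136,.036,.016,.035),box(.14,.04,.035,.04),box(.136,.036,.04,.056)],[484,-20,6],mask=m))
    except Exception as e: print(n,e)
E
```

```text
t 14.78 pos [0.5103 0.1999 0.1619] F [-0.3  0.4  0.2] open 1.002
total [ 0.0419  0.0022 -0.0007] [-0.0043 -0.0021  0.0021] n 1
[np.float64(0.0419), np.float64(0.0022), np.float64(-0.0007)] [-0.004 -0.002  0.002]
lid scene (array([508.05, 199.75,   7.72]), np.float64(0.026))
top (array([485.36, -18.75,   5.86]), np.float64(0.053))
scene (array([484.71, -22.52,   4.92]), np.float64(0.052))
```

View pics/top9.png

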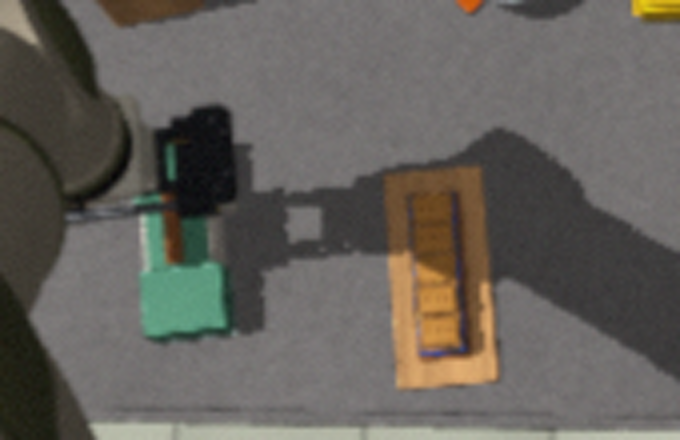

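View pics/scene9.png

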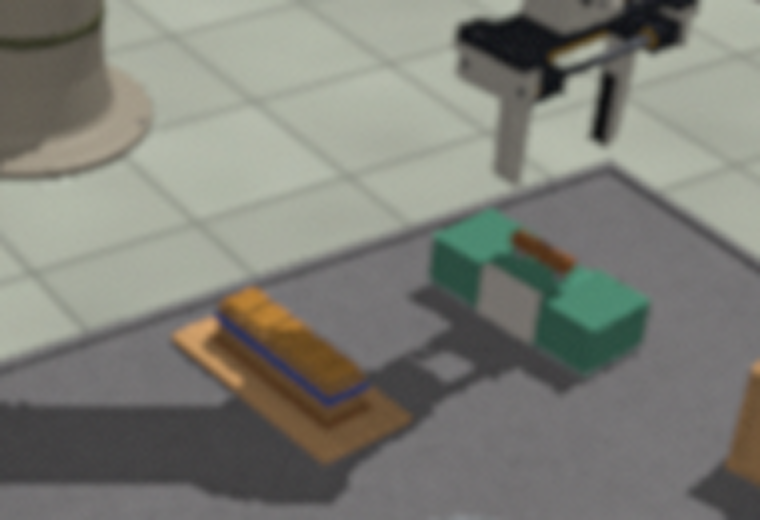

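Run:
```python
from h import *
a=np.radians(5.8); R=np.array([[np.cos(a),-np.sin(a)],[np.sin(a),np.cos(a)]])
for n,b,(u0,v0,w,h) in(("top9",(.0016,.0002),(225,190,55,80)),("scene9",(-.0011,-.0019),(275,170,80,65))):
    s=load(n+".npz"); k=9
    I=cv2.resize(s["frame"][v0:v0+h,u0:u0+w],None,fx=k,fy=k,interpolation=cv2.INTER_CUBIC)
    for L,W,z,c in((.19,.086,.016,(255,255,255)),(.14,.04,.04,(255,0,255)),(.136,.036,.050,(0,255,0))):
        q=np.array([[1,1],[1,-1],[-1,-1],[-1,1]])*[L/2,W/2]@R.T+[.4837+b[0],-.0194+b[1]]
        uv=(proj(s,np.c_[q,np.full(4,z)])-[u0,v0]+.5)*k-.5
        cv2.polylines(I,[np.round(uv).astype(int)],True,c,1)
    cv2.imwrite(f"pics/ov_{n}.png",I)
```

```text
(no output)
```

View pics/ov_top9.png

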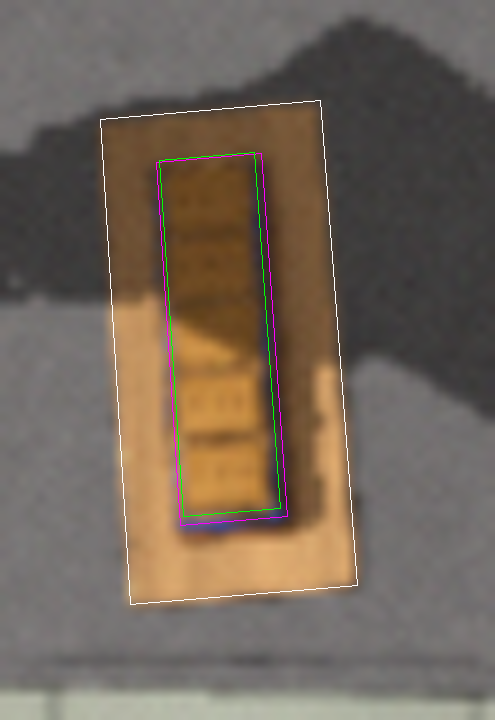

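View pics/ov_scene9.png

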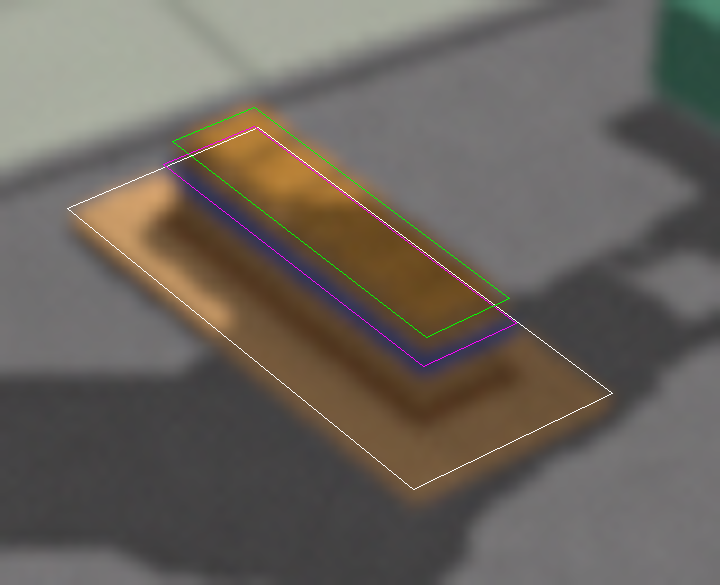

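Projected outlines of the board (white), sheet (magenta) and tray (green) match both pictures within a pixel, so the stack is centred. Descending beside the lids' scoops.

Request:
send_rows:
  steps:
    - [0.03,0.002,-0.001,-0.004,0,0.002,1]
    - [0.03,0,0,0,0,0,1]
    - [0.03,0,0,0,0,0,1]
    - [0.02,0,0,0,0,0,1]

```text
time: 15.38
tool_pos: [0.5094, 0.192, 0.0505]
tool_rot: [[0.0, -0.128, 0.992], [-0.003, 0.992, 0.128], [-1.0, -0.003, -0.0]]
wrist_force: [-0.7, -0.4, 0.4]
opening: 1.002
```

```bash
python3 plan.py .5092 .2017 .035 7.9 1;python3 - <<'E'
from snap import *
take("10",None,(330,110,100,100,6))
E
```

```text
t 15.38 pos [0.5094 0.192  0.0505] F [-0.7 -0.4  0.4] open 1.002
total [0.0155 0.0097 0.0011] [-0.0095 -0.0003  0.0031] n 1
[np.float64(0.0155), np.float64(0.0097), np.float64(0.0011)] [-0.009 -0.     0.003]
```

View pics/scene10.png

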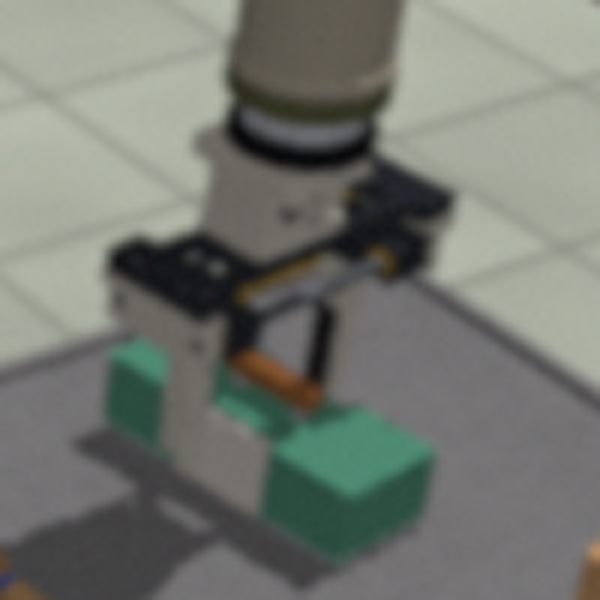

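The fingers straddle the lids at the white scoops, but y drifted about 10 mm. I correct that before going lower.

Request:
send_rows:
  steps:
    - [0,0.008,0.001,-0.009,0,0.003,1]
    - [0.004,0.002,0,0,0,0,1]
    - [0.008,0,0,0,0,0,0.8]
    - [0.003,0,0,0,0,0,0.6]
  grip_force: 20

```text
time: 15.98
tool_pos: [0.5096, 0.2016, 0.0366]
tool_rot: [[0.001, -0.136, 0.991], [0.0, 0.991, 0.136], [-1.0, -0.0, 0.001]]
wrist_force: [0.1, 1.1, -0.6]
opening: 0.841
```

```bash
python3 plan.py .5092 .2017 .035 7.9 1
```

```text
t 15.97 pos [0.5096 0.2016 0.0366] F [ 0.1  1.1 -0.6] open 0.841
total [ 0.0016  0.0001 -0.0004] [-0.0015  0.0006  0.    ] n 1
[np.float64(0.0016), np.float64(0.0001), np.float64(-0.0004)] [-0.001  0.001  0.   ]
```

Request:
send_rows:
  steps:
    - [0.002,0,0,0,0,0,0.4]
    - [0,0,0,0,0,0,0.3]
    - [0,0,0,0,0,0,-1]
    - [0,0,0,0,0,0,-1]
    - [0,0,0,0,0,0,-1]

```text
time: 16.6
tool_pos: [0.5094, 0.2012, 0.0343]
tool_rot: [[0.0, -0.136, 0.991], [-0.0, 0.991, 0.136], [-1.0, -0.0, 0.0]]
wrist_force: [-0.6, -1.3, -1.8]
opening: 0.633
```

```bash
python3 plan.py .5092 .2017 .035 7.9 1;python3 - <<'E'
from snap import *
take("11",None,(330,110,100,100,6))
E
```

```text
t 16.6 pos [0.5094 0.2012 0.0343] F [-0.6 -1.3 -1.8] open 0.633
total [-0.0007  0.0005 -0.0002] [-0.0017  0.0001  0.0005] n 1
[np.float64(-0.0007), np.float64(0.0005), np.float64(-0.0002)] [-0.002  0.     0.   ]
```

View pics/scene11.png

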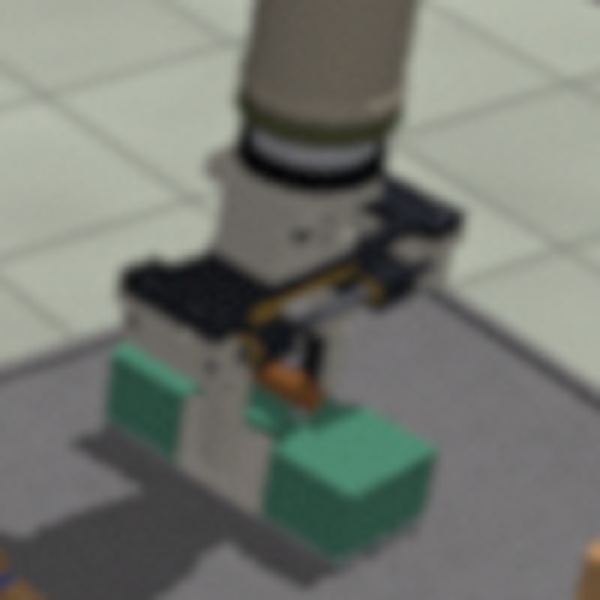

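Gripped at 58.9 mm (inner lid 59) on the bare white wall. I lift slowly.

Request:
send_rows:
  steps:
    - [-0.005,0,0,0,0,0,-1]
    - [-0.01,0,0,0,0,0,-1]
    - [-0.015,0,0,0,0,0,-1]
    - [-0.02,0,0,0,0,0,-1]
    - [-0.02,0,0,0,0,0,-1]
    - [-0.015,0,0,0,0,0,-1]
    - [-0.005,0,0,0,0,0,-1]

```text
time: 17.58
tool_pos: [0.509, 0.2014, 0.1312]
tool_rot: [[0.001, -0.136, 0.991], [0.0, 0.991, 0.136], [-1.0, 0.0, 0.001]]
wrist_force: [0.2, 0.5, -2.3]
opening: 0.632
```

```bash
python3 plan.py .4837 -.0194 .12 5.8 10;python3 - <<'E'
from snap import *
o,t,s=take("12",None,(300,90,130,120,5))
from fit import *
z=o["tool_pos"][2]-.0343
print(z,fit(s,'lid',(385,165),[box(.17,.068,.012+z,.058+z)],[510,200,8]))
E
```

```text
t 17.57 pos [0.509  0.2014 0.1312] F [ 0.2  0.5 -2.3] open 0.632
total [ 0.0111 -0.2153 -0.0551] [ 0.0352  0.001  -0.0001] n 10
[np.float64(0.0011), np.float64(-0.0215), np.float64(-0.0055)] [ 0.004  0.    -0.   ]
[np.float64(0.0011), np.float64(-0.0215), np.float64(-0.0054)] [ 0.004  0.    -0.   ]
[np.float64(0.0011), np.float64(-0.0216), np.float64(-0.0054)] [ 0.004  0.    -0.   ]
[np.float64(0.0011), np.float64(-0.0216), np.float64(-0.0053)] [ 0.004  0.    -0.   ]
[np.float64(0.0011), np.float64(-0.0216), np.float64(-0.0052)] [ 0.004  0.    -0.   ]
[np.float64(0.0011), np.float64(-0.0216), np.float64(-0.0051)] [ 0.004  0.    -0.   ]
[np.float64(0.0011), np.float64(-0.0216), np.float64(-0.0051)] [ 0.004  0.    -0.   ]
[np.float64(0.0011), np.float64(-0.0217), np.float64(-0.005)] [ 0.004  0.    -0.   ]
[np.float64(0.0011), np.float64(-0.0217), np.float64(-0.0049)] [ 0.004  0.    -0.   ]
[np.float64(0.0011), np.float64(-0.0217), np.float64(-0.0048)] [ 0.004  0.    -0.   ]
0.09691082843295606 (array([519.09, 184.28,  28.62]), np.float64(0.453))
```

View pics/scene12.png

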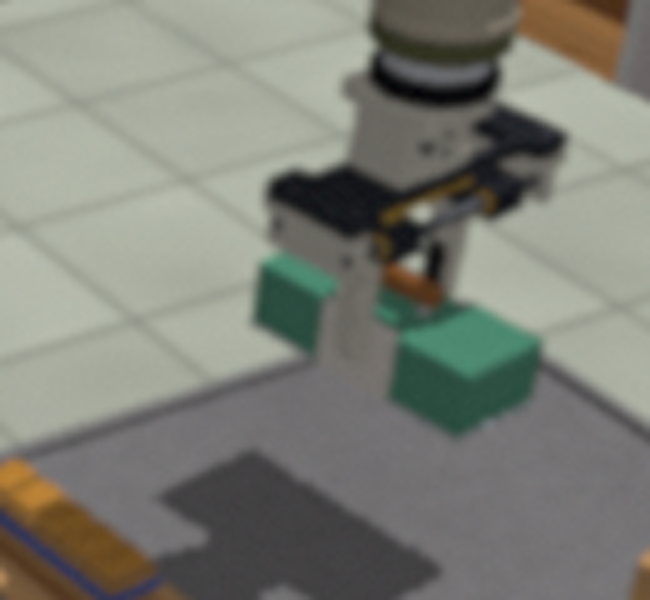

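Both lids hang level together, with green ends at (295,300) and (470,370) and the white wall between them. I fit both green parts for the lid's x offset in the jaws.

Run:
```python
from fit import *
s=load("scene12.npz"); z=.0968
m=hsvm(s,*RNG['lid']); k=np.zeros_like(m); k[135:180,345:415]=1; m&=k
m=cv2.morphologyEx(m.astype(np.uint8),cv2.MORPH_OPEN,np.ones((2,2)))>0
print(fit(s,None,None,[box(.17,.068,.012+z,.058+z)],[509,200,8],mask=m))
```

```text
(array([513.37, 200.6 ,   7.23]), np.float64(0.182))
```

Request:
send_rows:
  steps:
    - [0,-0.012,-0.003,0.004,0,0,-1]
    - [0,-0.022,-0.005,0.004,0,0,-1]
    - [0,-0.024,-0.006,0.004,0,0,-1]
    - [0,-0.025,-0.006,0.004,0,0,-1]
    - [0,-0.025,-0.006,0.004,0,0,-1]
    - [0,-0.025,-0.006,0.004,0,0,-1]
    - [0,-0.025,-0.006,0.004,0,0,-1]
    - [0,-0.022,-0.006,0.004,0,0,-1]

```text
time: 18.68
tool_pos: [0.4814, 0.0065, 0.1252]
tool_rot: [[-0.011, -0.102, 0.995], [-0.004, 0.995, 0.102], [-1.0, -0.003, -0.011]]
wrist_force: [-0.3, 0.5, -3.4]
opening: 0.634
```

```bash
python3 plan.py .4837 -.0194 .12 5.8 3
```

```text
t 18.68 pos [0.4814 0.0065 0.1252] F [-0.3  0.5 -3.4] open 0.634
total [ 0.0053 -0.026  -0.0003] [ 0.0013 -0.0109  0.0033] n 3
[np.float64(0.0018), np.float64(-0.0087), np.float64(-0.0001)] [ 0.    -0.004  0.001]
[np.float64(0.0018), np.float64(-0.0087), np.float64(-0.0001)] [ 0.    -0.004  0.001]
[np.float64(0.0018), np.float64(-0.0087), np.float64(-0.0001)] [ 0.    -0.004  0.001]
```

Request:
send_rows:
  steps:
    - [0,-0.01,0,0,-0.006,0.002,-1]
    - [0,-0.008,0,0,-0.005,0.001,-1]
    - [0.002,-0.004,0,0,0,0,-1]
    - [0,0,0,0,0,0,-1]

```text
time: 19.18
tool_pos: [0.4827, -0.0178, 0.122]
tool_rot: [[-0.002, -0.1, 0.995], [-0.0, 0.995, 0.1], [-1.0, -0.0, -0.002]]
wrist_force: [-0.3, -0.5, -3.9]
opening: 0.634
```

```bash
python3 plan.py .4837 -.0194 .105 5.8 1;python3 - <<'E'
from snap import *
take("13",None,(240,100,120,110,6))
E
```

```text
t 19.18 pos [ 0.4827 -0.0178  0.122 ] F [-0.3 -0.5 -3.9] open 0.634
total [ 0.017  -0.0017  0.0009] [-0.0012 -0.0016  0.0001] n 1
[np.float64(0.017), np.float64(-0.0017), np.float64(0.0009)] [-0.001 -0.002  0.   ]
```

View pics/scene13.png

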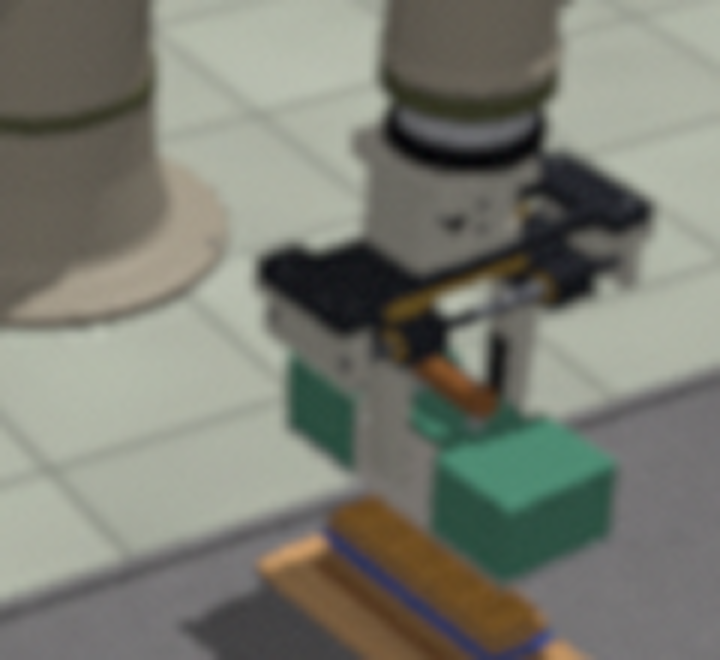

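Run:
```python
from h import *
s=load("scene13.npz"); a=np.radians(5.75); R=np.array([[np.cos(a),-np.sin(a)],[np.sin(a),np.cos(a)]])
I=cv2.imread("pics/scene13.png"); z=.122-.0343
c=np.array([.4827-.0011,-.0178-.0019])
for zz in(.012+z,.058+z):
    q=np.array([[1,1],[1,-1],[-1,-1],[-1,1]])*[.085,.034]@R.T+c
    uv=(proj(s,np.c_[q,np.full(4,zz)])-[240,100]+.5)*6-.5; print(uv.round().tolist())
    cv2.polylines(I,[np.round(uv).astype(int)],True,(255,0,255),1)
cv2.imwrite("pics/ov13.png",I)
```

```text
[[607.0, 540.0], [499.0, 589.0], [284.0, 427.0], [388.0, 386.0]]
[[616.0, 460.0], [506.0, 508.0], [285.0, 349.0], [392.0, 309.0]]
```

View pics/ov13.png

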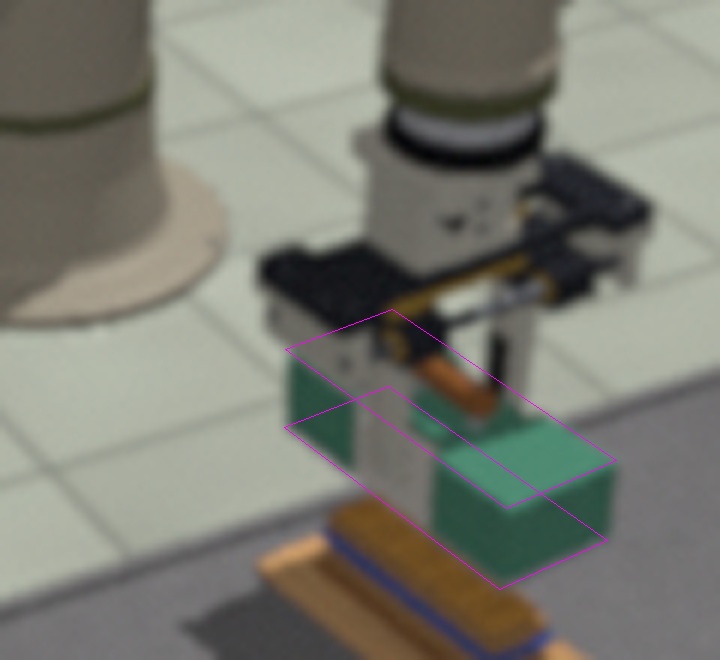

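The predicted outline matches the held lids within about 1 px. Lowering gently, watching the force.

Request:
send_rows:
  steps:
    - [0.005,-0.002,0.001,-0.001,-0.002,0,-1]
    - [0.01,0,0,0,0,0,-1]
    - [0.01,0,0,0,0,0,-1]
    - [0.004,0,0,0,0,0,-1]

```text
time: 19.77
tool_pos: [0.4843, -0.0183, 0.0911]
tool_rot: [[0.001, -0.103, 0.995], [0.0, 0.995, 0.103], [-1.0, 0.0, 0.001]]
wrist_force: [-0.4, 1.0, -3.5]
opening: 0.637
```

```bash
python3 plan.py .4837 -.0194 .085 5.8 1
```

```text
t 19.77 pos [ 0.4843 -0.0183  0.0911] F [-0.4  1.  -3.5] open 0.637
total [ 0.0061 -0.001  -0.0007] [ 0.0024  0.0011 -0.0002] n 1
[np.float64(0.0061), np.float64(-0.001), np.float64(-0.0007)] [ 0.002  0.001 -0.   ]
```

Request:
send_rows:
  steps:
    - [0.004,-0.001,-0.001,0.002,0.001,0,-1]
    - [0.006,0,0,0,0,0,-1]
    - [0.006,0,0,0,0,0,-1]

```text
time: 20.15
tool_pos: [0.4834, -0.0194, 0.074]
tool_rot: [[-0.0, -0.101, 0.995], [0.0, 0.995, 0.101], [-1.0, 0.0, -0.0]]
wrist_force: [-0.1, 0.1, -4.0]
opening: 0.634
```

```bash
python3 plan.py .4837 -.0194 .055 5.8 1
```

```text
t 20.15 pos [ 0.4834 -0.0194  0.074 ] F [-0.1  0.1 -4. ] open 0.634
total [ 0.019  -0.      0.0003] [ 0.0003 -0.     -0.0003] n 1
[np.float64(0.019), np.float64(-0.0), np.float64(0.0003)] [ 0. -0. -0.]
```

Request:
send_rows:
  steps:
    - [0.006,0,0,0,0,0,-1]
    - [0.006,0,0,0,0,0,-1]
    - [0.006,0,0,0,0,0,-1]

```text
time: 20.52
tool_pos: [0.4836, -0.0194, 0.0548]
tool_rot: [[0.0, -0.101, 0.995], [0.0, 0.995, 0.101], [-1.0, 0.0, 0.0]]
wrist_force: [0.0, -0.6, -3.2]
opening: 0.637
```

```bash
python3 plan.py .4837 -.0194 .0423 5.8 1
```

```text
t 20.52 pos [ 0.4836 -0.0194  0.0548] F [ 0.  -0.6 -3.2] open 0.637
total [0.0125 0.     0.0001] [ 0.0002  0.0003 -0.0002] n 1
[np.float64(0.0125), np.float64(0.0), np.float64(0.0001)] [ 0.  0. -0.]
```

Request:
send_rows:
  steps:
    - [0.004,0,0,0,0,0,-1]
    - [0.004,0,0,0,0,0,-1]

```text
time: 20.78
tool_pos: [0.4836, -0.0193, 0.046]
tool_rot: [[0.0, -0.102, 0.995], [0.0, 0.995, 0.102], [-1.0, 0.0, 0.0]]
wrist_force: [-0.8, 0.2, -3.2]
opening: 0.635
```

Request:
send_rows:
  steps:
    - [0.002,0,0,0,0,0,-1]

```text
time: 20.9
tool_pos: [0.4835, -0.0193, 0.0438]
tool_rot: [[-0.0, -0.101, 0.995], [0.0, 0.995, 0.101], [-1.0, 0.0, -0.0]]
wrist_force: [0.1, -0.4, -2.6]
opening: 0.631
```

Request:
send_rows:
  steps:
    - [0.001,0,0,0,0,0,-1]

```text
time: 21.02
tool_pos: [0.4835, -0.0193, 0.0427]
tool_rot: [[-0.0, -0.101, 0.995], [0.0, 0.995, 0.101], [-1.0, 0.0, -0.0]]
wrist_force: [0.4, -0.1, -2.2]
opening: 0.628
```

Request:
send_rows:
  steps:
    - [0.0005,0,0,0,0,0,-1]

```text
time: 21.15
tool_pos: [0.4836, -0.0193, 0.0422]
tool_rot: [[-0.0, -0.101, 0.995], [0.0, 0.995, 0.101], [-1.0, 0.0, -0.0]]
wrist_force: [-1.1, -0.0, 8.6]
opening: 0.638
```

Request:
send_rows:
  steps:
    - [0.0005,0,0,0,0,0,-1]

```text
time: 21.28
tool_pos: [0.4836, -0.0193, 0.0422]
tool_rot: [[0.0, -0.101, 0.995], [0.0, 0.995, 0.101], [-1.0, 0.0, 0.0]]
wrist_force: [-1.7, 0.5, 11.2]
opening: 0.635
```

Contact at TCP z 0.0422, exactly where seating is expected (0.0423). Letting go.

Request:
send_rows:
  steps:
    - [0,0,0,0,0,0,0.4]
    - [0,0,0,0,0,0,0.6]
    - [0,0,0,0,0,0,0.8]
    - [-0.001,0,0,0,0,0,0.8]
    - [-0.005,0,0,0,0,0,0.8]

```text
time: 21.9
tool_pos: [0.4842, -0.0194, 0.0489]
tool_rot: [[0.002, -0.101, 0.995], [0.0, 0.995, 0.101], [-1.0, 0.0, 0.002]]
wrist_force: [0.1, 0.9, -0.2]
opening: 0.902
```

Run:
```python
from snap import *
take("14",None,(240,100,120,110,6))
s=load("scene14.npz"); a=np.radians(5.8); R=np.array([[np.cos(a),-np.sin(a)],[np.sin(a),np.cos(a)]])
I=cv2.imread("pics/scene14.png")
c=np.array([.4837-.0011,-.0194-.0019])
for L,W,zz in((.17,.068,.020),(.17,.068,.066),(.19,.086,.016),(.06,.014,.086)):
    q=np.array([[1,1],[1,-1],[-1,-1],[-1,1]])*[L/2,W/2]@R.T+c
    uv=(proj(s,np.c_[q,np.full(4,zz)])-[240,100]+.5)*6-.5
    cv2.polylines(I,[np.round(uv).astype(int)],True,(255,0,255),1)
cv2.imwrite("pics/ov14.png",I)
```

```text
(no output)
```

View pics/ov14.png

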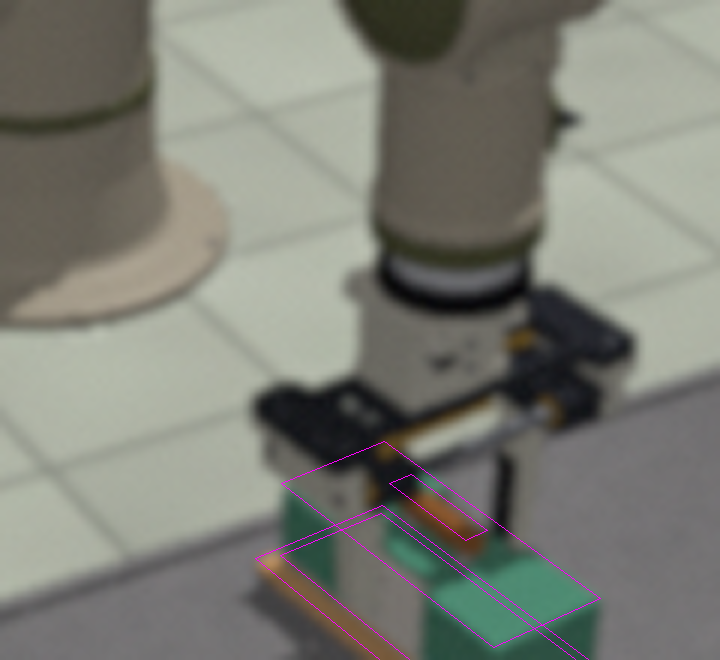

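The lids sit nested on the board exactly at the predicted outline. I rise to the bar-grip height (bar 73–86 mm, lid top 66 mm; TCP 79 mm puts the tips at 71 mm).

Request:
send_rows:
  steps:
    - [-0.014,0,0,0,0,0,0.8]
    - [-0.014,0,0,0,0,0,0.8]
    - [-0.002,0,0,0,0,0,0.6]
    - [0,0,0,0,0,0,0.4]

```text
time: 22.5
tool_pos: [0.4847, -0.0195, 0.0824]
tool_rot: [[0.004, -0.101, 0.995], [0.0, 0.995, 0.101], [-1.0, -0.0, 0.004]]
wrist_force: [0.2, 0.1, -0.8]
opening: 0.744
```

```bash
python3 plan.py .4837 -.0194 .079 5.8 1;python3 - <<'E'
from snap import *
take("15",None,(260,130,100,100,6))
E
```

```text
t 22.5 pos [ 0.4847 -0.0195  0.0824] F [ 0.2  0.1 -0.8] open 0.744
total [ 0.0034  0.0002 -0.001 ] [0.     0.0043 0.0001] n 1
[np.float64(0.0034), np.float64(0.0002), np.float64(-0.001)] [0.    0.004 0.   ]
```

View pics/scene15.png

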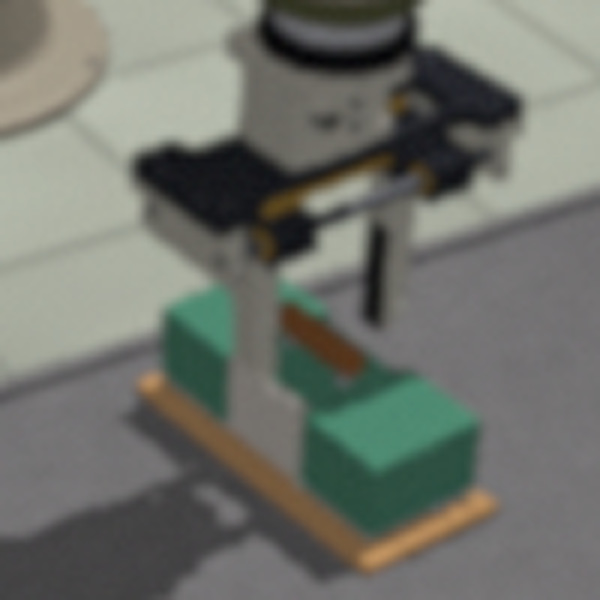

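The inner lid's white wall (265,430) stands on the board with the green lid nested over it, and the bar runs (285,320)–(360,365). Step down slightly and close on the bar.

Request:
send_rows:
  steps:
    - [0.003,0,-0.001,0,0.004,0,0.2]
    - [0.001,0,0,0,0,0,-0.2]
    - [0,0,0,0,0,0,-0.5]
  grip_force: 20

```text
time: 22.98
tool_pos: [0.483, -0.0195, 0.0768]
tool_rot: [[-0.002, -0.101, 0.995], [-0.0, 0.995, 0.101], [-1.0, 0.0, -0.002]]
wrist_force: [-0.3, 0.3, 0.8]
opening: 0.435
```

Request:
send_rows:
  steps:
    - [0,0,0,0,0,0,-1]
    - [0,0,0,0,0,0,-1]
    - [0,0,0,0,0,0,-1]

```text
time: 23.35
tool_pos: [0.4829, -0.0195, 0.0766]
tool_rot: [[-0.003, -0.101, 0.995], [-0.0, 0.995, 0.101], [-1.0, 0.0, -0.003]]
wrist_force: [0.5, -0.2, -0.9]
opening: 0.148
```

The bar is gripped (13.8 mm). Lifting straight and slowly until clear.

Request:
send_rows:
  steps:
    - [-0.003,0,0,0,0,0,-1]
    - [-0.004,0,0,0,0,0,-1]
    - [-0.004,0,0,0,0,0,-1]

```text
time: 23.72
tool_pos: [0.4825, -0.0195, 0.088]
tool_rot: [[-0.004, -0.101, 0.995], [-0.0, 0.995, 0.101], [-1.0, 0.0, -0.004]]
wrist_force: [0.1, 0.3, -2.3]
opening: 0.149
```

```bash
python3 plan.py .4829 -.0195 .079 5.8 1;python3 - <<'E'
from snap import *
take("16",None,(260,130,100,100,6))
E
```

```text
t 23.73 pos [ 0.4825 -0.0195  0.088 ] F [ 0.1  0.3 -2.3] open 0.149
total [ 0.009  -0.      0.0004] [ 0.0003 -0.0038 -0.0001] n 1
[np.float64(0.009), np.float64(-0.0), np.float64(0.0004)] [ 0.    -0.004 -0.   ]
```

View pics/scene16.png

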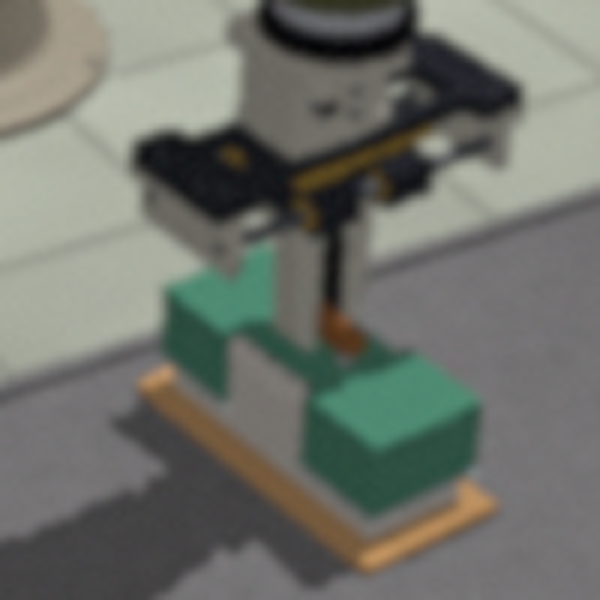

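The green lid rises and the white inner lid stays on the board (white strip at (400,520)). Wrist force is about 2.3 N, close to the outer lid's weight alone. Continuing straight up.

Request:
send_rows:
  steps:
    - [-0.006,0,0,0,-0.004,0,-1]
    - [-0.008,0,0,0,0,0,-1]
    - [-0.01,0,0,0,0,0,-1]
    - [-0.012,0,0,0,0,0,-1]
    - [-0.015,0,0,0,0,0,-1]
    - [-0.02,0,0,0,0,0,-1]
    - [-0.025,0,0,0,0,0,-1]
    - [-0.025,0,0,0,0,0,-1]

```text
time: 24.82
tool_pos: [0.4814, -0.0197, 0.2159]
tool_rot: [[-0.0, -0.101, 0.995], [0.0, 0.995, 0.101], [-1.0, 0.0, -0.0]]
wrist_force: [-0.4, 0.2, -3.0]
opening: 0.146
```

Request:
send_rows:
  steps:
    - [-0.02,0,0,0,0,0,-1]
    - [-0.015,0,0,0,0,0,-1]
    - [-0.005,0,0,0,0,0,-1]
    - [0,0,0,0,0,0,-1]

```text
time: 25.32
tool_pos: [0.4812, -0.0197, 0.2613]
tool_rot: [[0.004, -0.101, 0.995], [0.0, 0.995, 0.101], [-1.0, -0.0, 0.004]]
wrist_force: [-0.3, 0.3, -2.0]
opening: 0.144
```

```bash
python3 plan.py .4829 -.0195 .230 5.8 1;python3 - <<'E'
from snap import *
take("17",(190,140,120,120,5),(230,60,150,160,4))
from rig import *
import cv2
s=load("scene17.npz"); a=np.radians(5.8); R=np.array([[np.cos(a),-np.sin(a)],[np.sin(a),np.cos(a)]])
I=cv2.imread("pics/scene17.png")
c=np.array([.4837-.0011,-.0194-.0019])
for L,W,zz in((.161,.059,.016),(.161,.059,.063)):
    q=np.array([[1,1],[1,-1],[-1,-1],[-1,1]])*[L/2,W/2]@R.T+c
    uv=(proj(s,np.c_[q,np.full(4,zz)])-[230,60]+.5)*4-.5
    cv2.polylines(I,[np.round(uv).astype(int)],True,(255,0,255),1)
cv2.imwrite("pics/ov17.png",I)
cv2.imwrite("pics/scenefull17.png",s["frame"])
E
```

```text
t 25.32 pos [ 0.4812 -0.0197  0.2613] F [-0.3  0.3 -2. ] open 0.144
total [0.0313 0.     0.0016] [0.0001 0.0045 0.0001] n 1
[np.float64(0.0313), np.float64(0.0), np.float64(0.0016)] [0.    0.004 0.   ]
```

View pics/ov17.png

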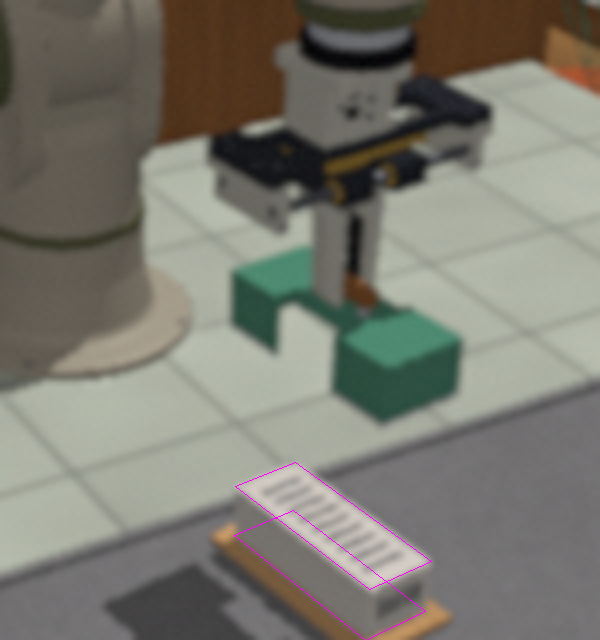

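View pics/scenefull17.png

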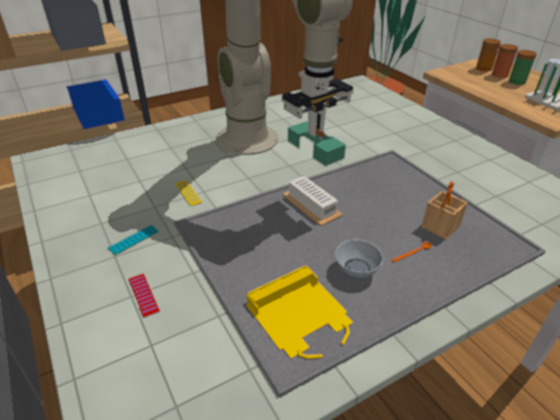

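The vented inner lid sits on the board matching the projected outline, the green lid hangs level about 185 mm higher, and the bystanders are where they were. One settling row, then hand in.

Request:
send_rows:
  steps:
    - [0,0,0,0,0.004,0,-1]
    - [0,0,0,0,0,0,-1]
    - [0,0,0,0,0,0,-1]

```text
time: 25.8
tool_pos: [0.4804, -0.0197, 0.2593]
tool_rot: [[-0.004, -0.101, 0.995], [-0.0, 0.995, 0.101], [-1.0, 0.0, -0.004]]
wrist_force: [1.9, 0.7, -1.0]
opening: 0.145
```

Run:
```python
from rig import *
import numpy as np
o=get_obs(); print(o["time"],np.round(o["tool_pos"],4),np.abs(o["dq"]).max(),o["opening"],np.round(o["wrist_force"],1))
print(hand_in())
```

```text
25.8 [ 0.4804 -0.0197  0.2593] 0.004659487868264044 0.14492757893081873 [ 1.9  0.7 -1. ]
the job is handed in; nothing more can be done
None
```

I laid the blue sheet, then the spare tray, on the keeper's rusks and set the nested lids over the stack as a pair. I then lifted the green outer lid off alone. I handed the job in at 25.8 s of the 72 s allowed, and no verdict was reported.

**Last checks:**
- **Stack:** before the lids went on, the projected outlines of board, sheet and tray matched both camera views within about a pixel. It cannot be seen under the lid now.
- **Inner lid:** its final scene picture matches the seated outline, and seating contact came at TCP z 42.2 mm against 42.3 mm expected.
- **Outer lid:** it is gripped on its bar (jaws at about 13.5 mm, bar 14 mm), about 183 mm above where it sat, with the tool within 0.004 rad of vertical.
- **Bystanders:** caddy, bowl, spoon and bib look unmoved.

**What disagreed:**
- **Cameras:** the two cameras differed by about 2–4 mm. I corrected for this using the gripped sheet.
- **Lid fit:** one fit of the lids hanging in the jaws was poor and I did not use it.
- **Spare tray:** when lifted, its front edge looked about 1.5 px higher than predicted, but it lay flat once placed.

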